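# Lock the sample tumbler with its cross pin

### The arm

A 7-joint arm with a two-finger parallel gripper is mounted at the origin on the work surface. World frame = base frame: x ahead of the robot, y to its left, z up, the work surface at z = 0. Lengths are in m, angles in rad, forces in N, time in s.
With the tool pointing down it reaches from about 0.425 to 0.875 m from the base axis. Payload 8.4 kg.
Tool frame: the origin (TCP) lies on the centre line of the jaws, within the pads' length; the fingertips stand 22 mm ahead of it and the grasp point (between the pads) lies 3 mm ahead of it; x points along the fingers, y is the direction in which the jaws open and shut, and the axes are right-handed (so a half turn about x gives the same grasp; the last joint's range is limited). The gripper opens to 87 mm and grips with 3 to 60 N. Pads are 19 mm wide; open, the fingers measure 117 mm over their backs; the gripper's body (75 mm by 190 mm) begins 51 mm behind the grasp point.
Start: joints at [1.09, 0.333, 0.04, 1.465, -0.013, 1.343, -0.059], TCP at [0.242, -0.603, 0.245] pointing down, gripper open.
Joint ranges: [-2.58, 2.58], [-0.38, 2.09], [-1.3, 1.39], [0.25, 2.4], [-1.5, 4.64], [0.08, 2.09], [-2.65, 2.65]. Speed limits (rad/s): [2.22, 2.22, 2.79, 2.79, 3.14, 3.14, 3.14].

### API

Orientations are given as [roll, pitch, yaw] about the fixed x, y, z axes, in that order (R = Rz(yaw) Ry(pitch) Rx(roll)).
In Python, from cell import monitor, eyes, close_job gives the robot as it stands.
- The arm moves only by the shell command python3 -m pendant 'ROWS' [OPENING]. ROWS is JSON, one flat list of numbers, 4 for each row, row after row: the shift along the tool's x, y, z in cm, then the turn about the tool's x in degrees. A call has 1 to 5 rows; each row shifts and turns the pose as measured when the row begins, along the tool's axes as they then stand; what a row does not reach is not made up. A row lasts 1/10 s, in which the tool goes at most 50 mm and 8.59 degrees, less where a joint would pass 70% of its speed; a pose out of reach is approached as far as the arm can. A call is refused whole if a number of a shift passes 5 or a number of a turn 8.59, either way. A call with a gripper value outside its range is refused whole. OPENING is the opening in per cent of the stroke, from 0 (shut) to 100 (fully open), set as the call begins (- or left out, the last holds). The fingers move at their own pace and stop on an object; the grip force is fixed at half the most. Time passes only in rows, so rows that do not move let the fingers close. It gives the time, the measured TCP pose, the force and the opening at its end, in the units of the state.
- monitor.sense(): the state, without advancing time (a new reading comes with each control period).
- eyes.snapshot(name): name is "scene" or "top" or "wrist"; returns a dict with "image" (400x640x3 uint8, red, green, blue), "depth" (400x640 float32, m along the optical axis (not along the pixel's ray), 0 where there is no reading), "fx", "fy", "cx", "cy" (pixels), "cam_to_world" (4x4, takes a point from camera to world coordinates). Camera axes: x right, y up, looking along -z (the intrinsics and any distortion apply to the point x, -y, -z); pixel columns grow to the right and rows downward; lengths in m; the calibration is good to about 2 mm. The wrist camera is an equidistant fisheye: a pixel r from the principal point sees the ray r / f radians off the axis. A picture is of the moment at which its call begins.
- close_job(): hands the job in, once; it reports no verdict.
The state is a dict: "time_s": time; "joints": joint angles; "qvel": joint speeds; "joint_torque": joint torques, N m; "eef_pos": TCP position; "tool_rot": TCP orientation; "force": force on the tool from outside, world axes, zero at the start; "ft_torque": the same for the moment, N m; "width": finger opening in m.
Only numpy, scipy, OpenCV 4.12 (cv2) and the standard library are available. Lean on these libraries where they do the work, as an engineer would, in place of code of your own. Each camera call takes 0.05 s, during which the arm holds its last target.

### The job

Park the sample tumbler: take the red-headed lock pin from its wooden holder and stand it in the guide hole on top of the tumbler's housing, then swing the crank slowly across until you feel it stop because the pin has dropped into the hidden cross-hole; do not force the crank against the pin. Then press the pin gently straight down until its flange sits on the housing, and leave it there. Do not disturb the other things on the bench.

Things in the scene. Friction and masses are not known exactly. Their poses are not given: they have to be found in the camera images.
- stand: tumbler's fixed housing: white box 58 x 92 mm, blue roof 26 mm thick with its top face 132 mm above the bench, dark foot 64 x 150 mm. Origin: centre of the underside; z up, x along the horizontal shaft towards the crank, y to the left when looking along x. On the -x side, 38 to 86 mm out, a wheel of eight amber vials (54 mm radius) turns with the crank
- guide (a point): centre of the guide hole's mouth in the roof's top face: upright round through-hole 13 mm wide, 2 mm chamfer, 26 mm deep, straight above the shaft; axes as the stand's. The pin standing on the hub has its foot 28 mm below this point, dropped into the cross-hole about 37 mm, fully home 84 mm
- shaft (a point): point on the shaft axis inside the housing, 78 mm above the stand's origin, axes as the stand's. Here sits a hub 52 mm in diameter, out of sight, with a cross-hole 14 mm wide in the turning direction. Pin pressed on the hub, or crank forced against the dropped pin: over 60 N between them counts as damage (about 4 times the extra force at the handle)
- crank: crank arm, vial wheel and shaft, turning together about x. Origin on shaft; z towards the handle. Starts 0.75 to 0.95 rad from upright on the stand's -y side; stops at 1.05 rad either side. Stays where left; 1 to 2 N at the handle turns it. The hub is clamped on at an unknown angle: its hole comes under the guide with the crank somewhere from 0.5 rad on the -y side to 0.6 rad on the +y side
- crank_handle (a point): middle of the black crank handle: bar 20 mm in diameter, 60 mm long, parallel to the shaft, 100 mm from the shaft axis and 83 mm from the housing's centre along x (handle from 48 to 108 mm, flat arm 40 to 48 mm). When the standing pin drops 9 mm into the cross-hole by its own weight, it blocks the crank
- pin: lock pin, 0.09 to 0.14 kg: steel shank 12 mm in diameter, 84 mm long with a 3 mm tapered foot, dark flange 32 mm wide and 4 mm thick, red grip 24 mm in diameter, 30 mm tall. Origin: end of the foot; z towards the head. Starts upright in the holder, foot 5 mm above the bench. Pushing it through the cross-hole takes 4 to 8 N all the way (it drives a tight plug ahead), up to 20 N if the crank still leans on it; over 130 N between pin and housing is too much
- pin_top (a point): centre of the top of the pin's red grip, 118 mm above the foot; 34 mm above guide when the pin is home
- holder: fixed wooden block 70 x 70 x 45 mm with one upright hole 14 mm wide, 40 mm deep, in its centre, for the pin. Origin: centre of the underside. It stands to the left or the right of the tumbler
- rack: bystander: fixed white vial rack 70 x 100 x 30 mm holding two vials. Origin: centre of the underside; on the other side of the tumbler from the holder
- vial_a: bystander: amber vial 22 mm in diameter, 55 mm tall, standing in the rack; origin at its foot
- vial_b: bystander: amber vial like the other, standing in the rack; origin at its foot
- reagent: bystander: white bottle 84 mm in diameter, 170 mm tall; origin at its foot
- jar: bystander: amber jar 66 mm in diameter, 80 mm tall; origin at its foot
- driver: bystander: green-handled screwdriver lying on the bench beyond the tumbler; origin under its middle
- dish: bystander: white dish 90 mm in diameter, 25 mm tall; origin at its foot
There are look-alikes about, which are no part of the job. Leave any purple look-alike of the pin alone.

How it is judged:
On the way, in this order (a step that is already met when the one before it is completed fails the run):
1. the pin stands in the guide hole on the hub, let go (z of pin in the frame of guide below -0.024 m and horizontal distance between pin and guide below 0.004 m and contact force between the fingers and pin below 0.05 N), for 0.2 s.
2. the crank is turned until the pin has dropped into the cross-hole (z of pin in the frame of guide below -0.033 m and horizontal distance between pin and guide below 0.004 m), for 0.2 s.
3. the pin is pressed home (z of pin_top in the frame of guide below 0.0365 m and horizontal distance between pin_top and guide below 0.004 m and angle between pin's own z axis and vertical below 0.06 rad), for 0.2 s.
At the end, for the whole second after the job is handed in: the pin is through the guide and the cross-hole and home: its flange within 2.5 mm of the housing's top face, its top within 4 mm of the guide's centre seen from above, upright within 0.06 rad, pin and crank at rest and released (all of step 3 and linear speed of pin below 0.01 m/s and angular speed of crank below 0.05 rad/s); the robot touches nothing.
It fails at once if the pin is loaded with more than 60 N by the crank and its hub (crank forced, or pin pressed hard on the hub) (contact force between pin and crank above 60 N).
It fails at once if the pin is pressed or wedged on the housing with more than 130 N (contact force between pin and stand above 130 N).
It fails at once if a bystander (vial, bottle, jar, screwdriver or dish) is moved more than 20 mm (distance of any of vial_a, vial_b, reagent, jar, driver, dish from where it was at the start of the episode above 0.02 m).
It also fails if it takes over 72 s, if anything falls off the work surface, if the arm or the gripper's body presses on something with over 40 N, if the wrist force passes 120 N, or if a joint passes its speed limit or range.

## Working session

There is one attempt and no reset: what is moved stays moved. The work goes in short steps, Python scripts to look and compute and a shell command to move; the robot and the scene stay as the last step left them, time stands still between calls to the robot, and variables do not carry over. Pictures are saved under pics/ and viewed, and the job is handed in when it is done.

```bash
ls; mkdir -p pics; cat > h.py <<'E'
import numpy as np, cv2
from cell import monitor, eyes
def snap(n,f):
    s=eyes.snapshot(n); cv2.imwrite('pics/'+f+'.png',cv2.cvtColor(s['image'],cv2.COLOR_RGB2BGR))
    np.savez('pics/'+f+'.npz',**s); return s
def px(s,u,v,d=None):
    d=float(s['depth'][int(v),int(u)]) if d is None else d
    p=np.array([(u-s['cx'])/s['fx']*d,-(v-s['cy'])/s['fy']*d,-d,1]); return (s['cam_to_world']@p)[:3]
E
python3 - <<'E'
from h import *
for n in ['scene','top','wrist']: 
    s=snap(n,n+'0'); print(n,s['fx'],s['cx'],s['cam_to_world'].round(3).tolist())
print(monitor.sense())
E
```

```text
pics
scene 375.1867490382752 318.33470137595623 [[0.473, -0.723, 0.503, 1.095], [0.881, 0.379, -0.283, -0.306], [0.014, 0.577, 0.817, 0.958], [0.0, 0.0, 0.0, 1.0]]
top 463.60601335758827 311.34394931813523 [[0.01, 0.991, -0.132, 0.431], [-1.0, 0.012, 0.009, -0.012], [0.01, 0.132, 0.991, 1.291], [0.0, 0.0, 0.0, 1.0]]
wrist 309.70691628693146 314.8616861896481 [[0.374, 0.884, 0.28, 0.319], [-0.927, 0.357, 0.112, -0.572], [-0.001, -0.301, 0.954, 0.383], [0.0, 0.0, 0.0, 1.0]]
{'time_s': 0.15, 'joints': array([ 1.0898074 ,  0.33375656,  0.03983549,  1.46605565, -0.01340306,
        1.34325841, -0.05853451]), 'qvel': array([-0.00058253, -0.00130421,  0.00042351, -0.00335628,  0.00050656,
       -0.00035   , -0.00168482]), 'joint_torque': array([ 2.77509491e-03, -6.56843233e+01,  1.33738004e+00, -4.04108405e+01,
       -5.93446358e-02,  4.16947645e-02,  1.89773436e-04]), 'eef_pos': array([ 0.24206366, -0.60290008,  0.24386399]), 'tool_rot': array([-1.5181099 ,  1.56958372,  2.00525828]), 'force': array([ 0.11717585, -0.0145418 ,  0.09850477]), 'ft_torque': array([0.01247563, 0.00155426, 0.00603938]), 'width': 0.08748706878378135}
```

View pics/scene0.png

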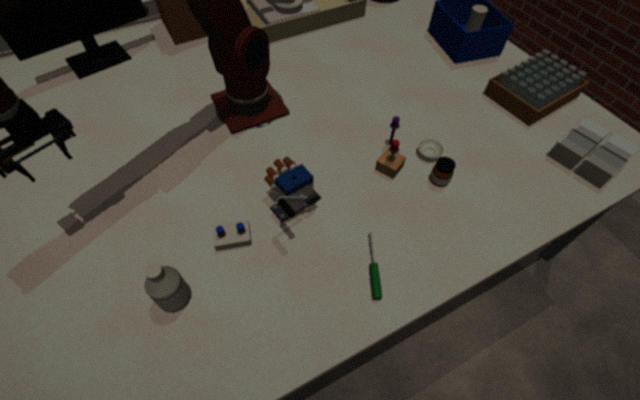

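View pics/top0.png

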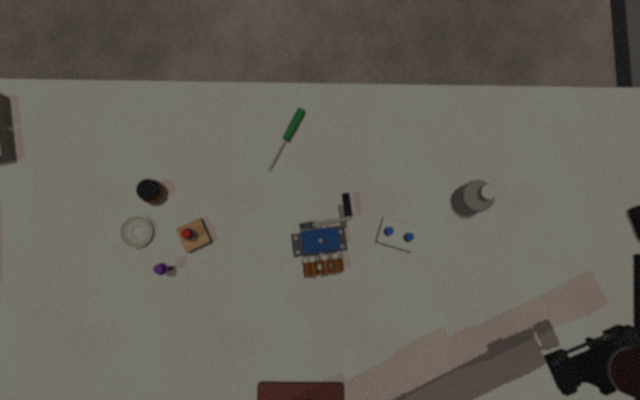

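View pics/wrist0.png

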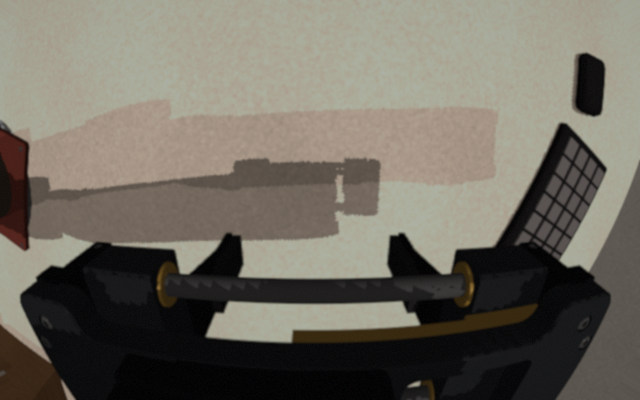

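The top view shows the blue roof at about (320,240), with the guide hole near its centre. The black handle is at (347,205), the red pin in its holder at (187,234), and the purple look-alike at (160,269). The rack, with its two blue-capped vials, is on the right at (397,233). Next I'll enlarge the crops.

```bash
python3 - <<'E'
from h import *
s=dict(np.load('pics/top0.npz'))
im=cv2.imread('pics/top0.png')
a=cv2.resize(im[190:290,270:380],None,fx=6,fy=6,interpolation=cv2.INTER_CUBIC)
b=cv2.resize(im[190:290,130:240],None,fx=6,fy=6,interpolation=cv2.INTER_CUBIC)
cv2.imwrite('pics/ca.png',cv2.convertScaleAbs(a,alpha=1.6));cv2.imwrite('pics/cb.png',cv2.convertScaleAbs(b,alpha=1.6))
for n,u,v in [('roof',320,243),('hdl',347,205),('pin',187,234),('hold',203,240)]:
    print(n,px(s,u,v).round(4))
hsv=cv2.cvtColor(im,cv2.COLOR_BGR2HSV)
H,W=im.shape[:2]
def cloud(m):
    v,u=np.nonzero(m); d=s['depth'][v,u]
    P=np.c_[(u-s['cx'])/s['fx']*d,-(v-s['cy'])/s['fy']*d,-d,np.ones_like(d)]@s['cam_to_world'].T
    return P[:,:3],u,v
m=np.zeros((H,W),bool)
blue=cv2.inRange(hsv,(100,90,30),(125,255,255))>0; blue[:, :290]=0; blue[:,360:]=0
P,u,v=cloud(blue); k=(P[:,2]>.12)&(P[:,2]<.145); Pk=P[k]; print(len(Pk),Pk.mean(0),np.median(Pk[:,2]))
r=cv2.minAreaRect(Pk[:,:2].astype(np.float32)); print(r)
red=(cv2.inRange(hsv,(0,120,60),(6,255,255))|cv2.inRange(hsv,(174,120,60),(180,255,255)))>0; red[:,:150]=0; red[:,230:]=0;red[300:]=0
P,u,v=cloud(red); print(len(P),P.mean(0),u.mean(),v.mean(),P.max(0),P.min(0))
k=P[:,2]>P[:,2].max()-.006; print(P[k].mean(0),k.sum())
E
```

```text
roof [ 0.478  -0.045   0.1316]
hdl [ 0.5718 -0.1106  0.152 ]
pin [0.4974 0.2892 0.1222]
hold [0.4861 0.2651 0.0476]
801 [ 0.48529705 -0.04503451  0.13194276] 0.13198914075377943
((0.4856255054473877, -0.04523981735110283), (0.05759553983807564, 0.09162316471338272), 7.888039588928223)
66 [0.49656563 0.27879456 0.1752239 ] 185.72727272727272 233.07575757575756 [0.51188977 0.30353178 1.29125401] [ 0.4312204  -0.01211774  0.09381738]
[ 0.4312204  -0.01211774  1.29125401] 3
```

View pics/ca.png

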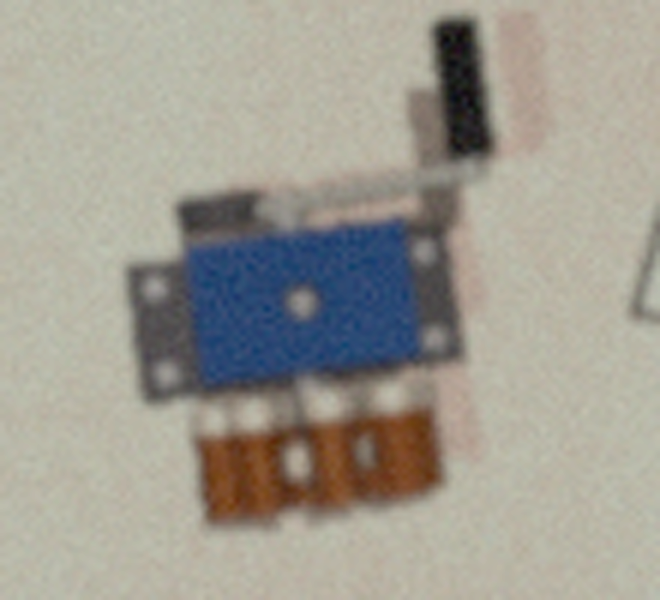

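View pics/cb.png

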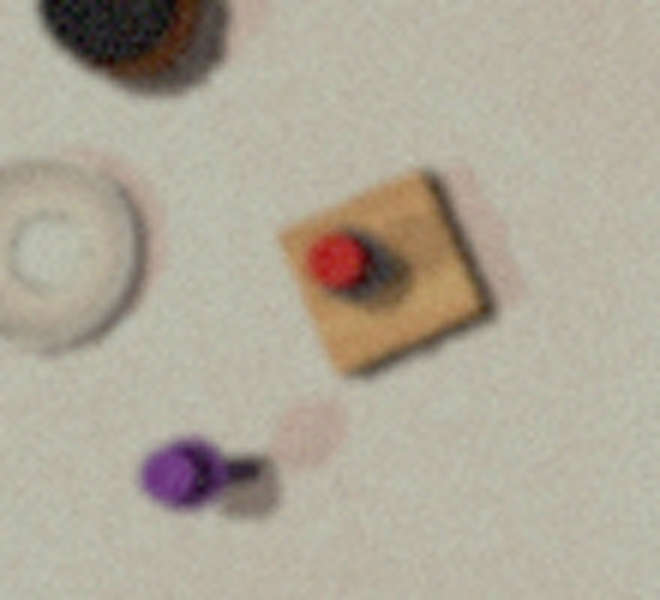

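```bash
cat >> h.py <<'E'
from scipy.spatial.transform import Rotation as Ro
def ray(s,u,v,z):
    a=px(s,u,v,1.0); o=s['cam_to_world'][:3,3]; return o+(a-o)*((z-o[2])/(a[2]-o[2]))
def togo(target,yawdeg=None):
    "target TCP pos; yaw of tool y-axis in world deg"
    st=monitor.sense(); R=Ro.from_euler('xyz',st['tool_rot']).as_matrix()
    d=R.T@(np.array(target)-st['eef_pos'])*100
    yw=np.degrees(np.arctan2(R[1,1],R[0,1]))
    print('t',round(st['time_s'],2),'pos',st['eef_pos'].round(4),'toolY yaw',yw.round(2),'toolx',R[:,0].round(4),'F',st['force'].round(1),'w',round(st['width'],4))
    print('shift cm in tool axes',d.round(2))
E
python3 - <<'E'
from h import *
s=dict(np.load('pics/top0.npz'))
A=lambda x,y:(270+x/6-.5+.08*0,190+y/6-.5)
B=lambda x,y:(130+x/6-.5,190+y/6-.5)
print('guide',ray(s,*A(302,302),.132))
print('roof corners',[ray(s,*A(*c),.132)[:2].round(4).tolist() for c in [(188,247),(408,220),(420,357),(203,388)]])
print('pin top',ray(s,*B(338,259),.123))
c=[ray(s,*B(*c),.045)[:2] for c in [(280,238),(430,170),(490,310),(348,375)]]; print('holder',np.array(c).round(4).tolist(),np.mean(c,0))
print('purple',px(s,*B(180,475)),px(s,*B(200,470)),px(s,162,270))
for c in [(455,25),(440,25),(470,25),(468,150),(465,90)]: print('hdl',px(s,*A(*c)).round(4))
togo([.45,-.35,.245])
E
```

```text
guide [ 0.48589629 -0.04449257  0.132     ]
roof corners [[0.5082, 0.0032], [0.5205, -0.0885], [0.4637, -0.0936], [0.4499, -0.0038]]
pin top [0.50065333 0.29204333 0.123     ]
holder [[0.5144, 0.3386], [0.5456, 0.273], [0.4833, 0.2437], [0.4539, 0.3056]] [0.49929747 0.29023776]
purple [0.41045625 0.35515385 0.11674272] [0.41257381 0.34746181 0.11510384] [0.4072423  0.34851569 0.11752041]
hdl [ 0.6002 -0.1065  0.1514]
hdl [ 0.622  -0.1117  0.0037]
hdl [ 0.6006 -0.1129  0.1491]
hdl [ 0.5484 -0.112   0.1496]
hdl [ 0.573  -0.1106  0.1518]
t 0.15 pos [ 0.2421 -0.6029  0.2439] toolY yaw -68.13 toolx [-5.0e-04  1.1e-03 -1.0e+00] F [ 0.1 -0.   0.1] w 0.0875
shift cm in tool axes [ -0.1  -15.72 -28.72]
```

```bash
python3 -m pendant '[0,-3,-5,5, 0,-3,-5,5, 0,-3,-5,4, 0,-4,-5,0, 0,-4,-5,0]' 60; python3 -c "
from h import *
togo([.5,.2905,.245])"
```

```text
time_s: 0.65
eef_pos: [0.4126, -0.4182, 0.2414]
tool_rot: [-0.197, 1.565, 3.056]
force: [0.8, -0.4, -0.5]
width: 0.0565
t 0.65 pos [ 0.4126 -0.4182  0.2414] toolY yaw -83.61 toolx [-5.6e-03  5.0e-04 -1.0e+00] F [ 0.8 -0.4 -0.5] w 0.0565
shift cm in tool axes [ -0.38 -69.46 -16.57]
```

```bash
python3 -m pendant '[0,-4.5,-2,0, 0,-4.5,-2,0, 0,-4.5,-2,0, 0,-4.8,-1,0, 0,-4.8,-1,0]';python3 -m pendant '[0,-4.8,-1,0, 0,-4.8,-1,0, 0,-4.8,-1,0, 0,-4.8,-1,0, 0,-4.8,-1,0]'; python3 -c "
from h import *
togo([.5,.2905,.245])"
```

```text
time_s: 1.15
eef_pos: [0.4686, -0.176, 0.2397]
tool_rot: [-0.322, 1.565, 2.934]
force: [1.3, 0.1, 0.6]
width: 0.052
time_s: 1.65
eef_pos: [0.4888, 0.0729, 0.2397]
tool_rot: [-0.09, 1.566, -3.118]
force: [1.8, -0.5, -0.1]
width: 0.0522
t 1.65 pos [0.4888 0.0729 0.2397] toolY yaw -83.48 toolx [-5.1e-03 -1.0e-04 -1.0e+00] F [ 1.8 -0.5 -0.1] w 0.0522
shift cm in tool axes [ -0.53 -21.49  -3.58]
```

```bash
python3 -m pendant '[0,-4.8,-0.8,0, 0,-4.8,-0.8,0, 0,-4.8,-0.8,0, 0,-4,-0.7,-1.2, 0,0,0,0]'; python3 -c "
from h import *
togo([.5,.291,.16]); s=snap('wrist','w1'); print(s['cam_to_world'].round(3).tolist(), s['cy'],s['fy'])"
```

```text
time_s: 2.15
eef_pos: [0.4953, 0.2723, 0.2397]
tool_rot: [-0.701, 1.565, 2.583]
force: [-0.0, 0.4, 0.4]
width: 0.052
t 2.15 pos [0.4953 0.2723 0.2397] toolY yaw -81.81 toolx [-0.005   0.0032 -1.    ] F [-0.   0.4  0.4] w 0.052
shift cm in tool axes [ 7.97 -1.75 -0.76]
[[0.144, 0.942, 0.303, 0.578], [-0.99, 0.138, 0.041, 0.284], [-0.004, -0.305, 0.952, 0.378], [0.0, 0.0, 0.0, 1.0]] 198.3116546695619 309.70691628693146
```

View pics/w1.png

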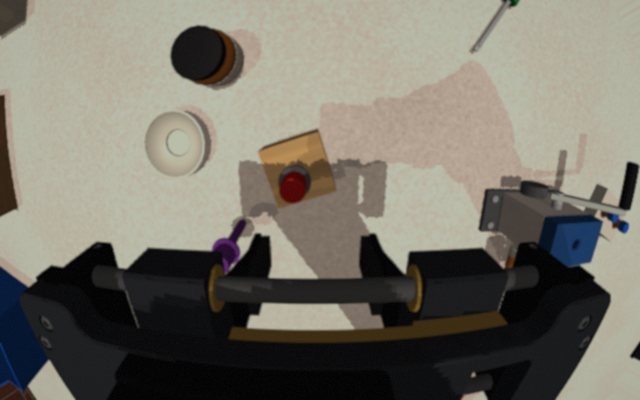

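Wrist view: the pin's red head is at (293,187). I'll use its ray to cross-check the position.

```bash
cat >> h.py <<'E'
def fray(s,u,v,z):
    a=np.array([(u-s['cx'])/s['fx'],(v-s['cy'])/s['fy']]); r=np.hypot(*a); k=np.sin(r)/r if r>1e-9 else 1
    d=s['cam_to_world'][:3,:3]@np.array([a[0]*k,-a[1]*k,-np.cos(r)]); o=s['cam_to_world'][:3,3]
    return o+d*((z-o[2])/d[2])
E
python3 - <<'E'
from h import *
s=dict(np.load('pics/w1.npz')); im=cv2.imread('pics/w1.png')
cv2.imwrite('pics/w1c.png',cv2.convertScaleAbs(cv2.resize(im[140:240,230:350],None,fx=6,fy=6,interpolation=cv2.INTER_CUBIC),alpha=1.6))
print(fray(s,293,187,.123))
togo([.5,.291,.16])
E
```

```text
[0.50423991 0.29302178 0.123     ]
t 2.2 pos [0.4959 0.2696 0.2395] toolY yaw -81.96 toolx [-0.0052  0.0015 -1.    ] F [ 0.5 -0.3 -0.2] w 0.0522
shift cm in tool axes [ 7.95 -2.04 -0.74]
```

View pics/w1c.png

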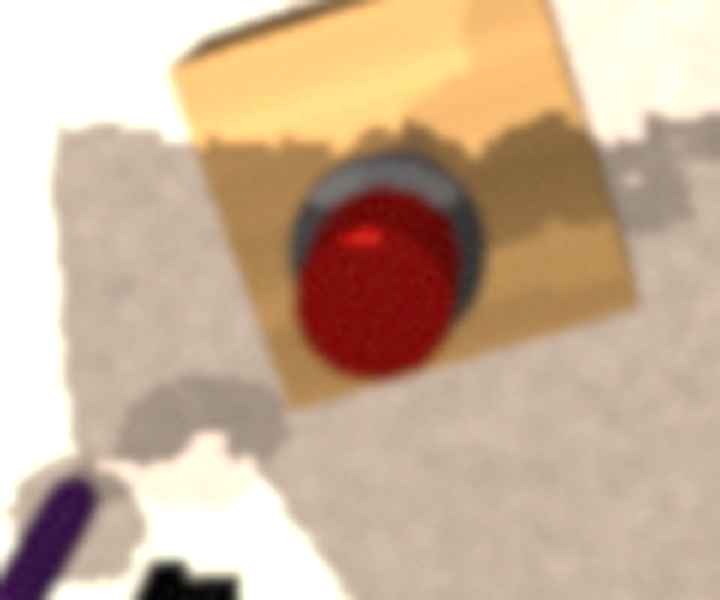

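```bash
python3 -m pendant '[2.6,-2.2,-0.8,0, 2.6,0,0,0, 2,0,0,0, 0,0,0,0, 0,0,0,0]'; python3 -c "
from h import *
togo([.5005,.2918,.1185]); s=snap('wrist','w2')"
```

```text
time_s: 2.7
eef_pos: [0.5027, 0.2877, 0.1655]
tool_rot: [0.282, 1.566, -2.725]
force: [0.5, -1.1, -0.1]
width: 0.0522
t 2.7 pos [0.5027 0.2877 0.1655] toolY yaw -82.33 toolx [-0.0043 -0.0019 -1.    ] F [ 0.5 -1.1 -0.1] w 0.0522
shift cm in tool axes [ 4.7  -0.44  0.14]
```

View pics/w2.png

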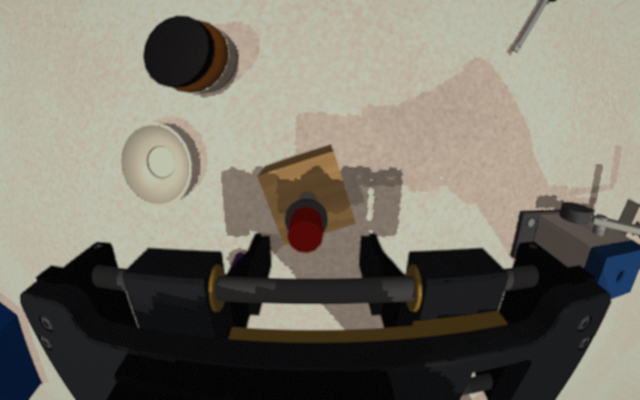

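The pin head is at (305,235), a little left of the jaws' midline at (316). That agrees with the remaining 4 mm shift.

```bash
python3 -m pendant '[1.6,-0.4,0.1,0, 1.6,0,0,0, 1.2,0,0,0, 0.3,0,0,0, 0,0,0,0]'; python3 -c "
from h import *
togo([.5005,.2918,.1185]); s=snap('wrist','w3'); print(fray(s,305,235,.123))"
```

```text
time_s: 3.25
eef_pos: [0.5022, 0.2909, 0.1165]
tool_rot: [0.78, 1.569, -2.23]
force: [0.2, 0.2, -0.1]
width: 0.0521
t 3.25 pos [0.5022 0.2909 0.1165] toolY yaw -82.45 toolx [-0.0012 -0.0015 -1.    ] F [ 0.2  0.2 -0.1] w 0.0521
shift cm in tool axes [-0.2  -0.11  0.15]
[0.52438754 0.29855808 0.123     ]
```

View pics/w3.png

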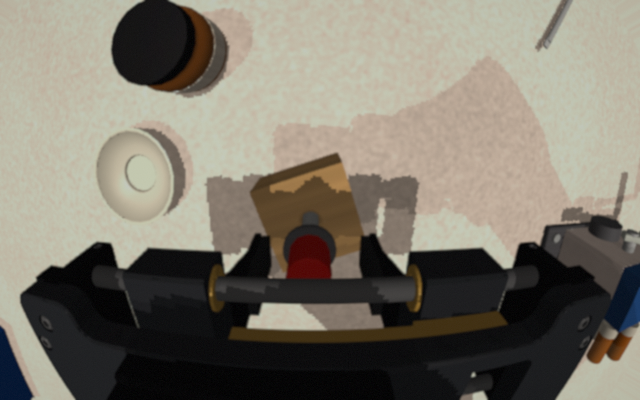

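```bash
python3 -m pendant '[-0.25,-0.15,0.15,0, 0,0,0,0]'; python3 -m pendant '[0,0,0,0, 0,0,0,0, 0,0,0,0, 0,0,0,0, 0,0,0,0]' 0; python3 -c "
from h import *
togo([.5005,.2918,.1185])"
```

```text
time_s: 3.5
eef_pos: [0.5007, 0.2927, 0.1201]
tool_rot: [1.016, 1.57, -1.994]
force: [0.5, -0.6, 0.5]
width: 0.0525
time_s: 4.0
eef_pos: [0.5013, 0.2932, 0.1215]
tool_rot: [3.029, 1.569, 0.019]
force: [0.5, -0.0, -0.8]
width: 0.0233
t 4.0 pos [0.5013 0.2932 0.1215] toolY yaw -82.44 toolx [ 0.0018  0.     -1.    ] F [ 0.5 -0.  -0.8] w 0.0233
shift cm in tool axes [0.3  0.12 0.1 ]
```

```bash
python3 -m pendant '[-1.5,0,0,0, -3,0,0,0, -3,0,0,0, -3,0,0,0, -3,0,0,0]'; python3 -m pendant '[-2.5,0,0,0, 0,0,0,0]'; python3 -c "
from h import *
togo([.4859,-.0445,.28]);s=snap('scene','s1'); snap('wrist','w4')
im=cv2.imread('pics/s1.png'); cv2.imwrite('pics/s1c.png',cv2.convertScaleAbs(cv2.resize(im[60:220,320:480],None,fx=4,fy=4),alpha=1.6))"
```

```text
time_s: 4.5
eef_pos: [0.4987, 0.2921, 0.26]
tool_rot: [0.245, 1.565, -2.763]
force: [-0.4, 0.6, -0.6]
width: 0.0233
time_s: 4.7
eef_pos: [0.4996, 0.2934, 0.2928]
tool_rot: [-2.489, 1.569, 0.787]
force: [0.1, 0.6, -1.1]
width: 0.0233
t 4.7 pos [0.4996 0.2934 0.2928] toolY yaw -82.33 toolx [ 0.0013  0.0013 -1.    ] F [ 0.1  0.6 -1.1] w 0.0233
shift cm in tool axes [ 1.24 33.31  5.87]
```

View pics/s1c.png

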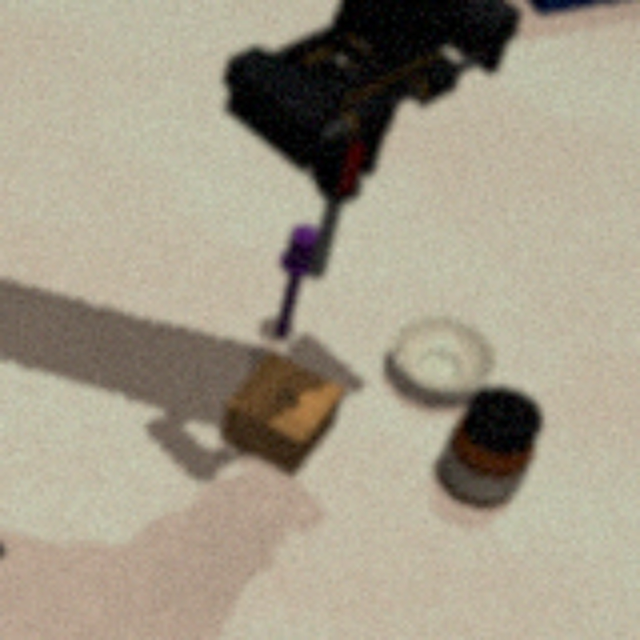

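View pics/w4.png

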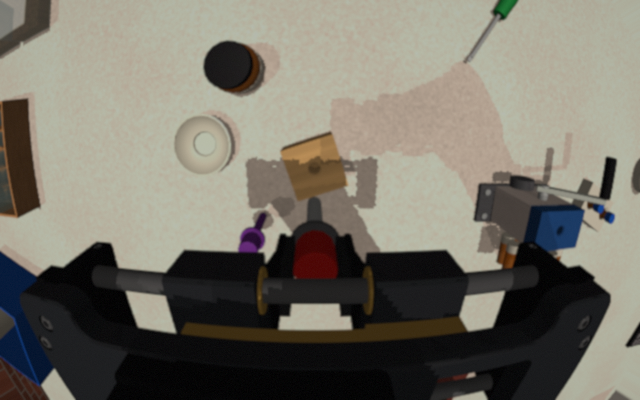

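The pin is held and out of the holder (red head at (316,255) in the wrist view), and the purple look-alike hasn't moved. Next I'll carry the pin to the guide.

```bash
python3 -m pendant '[0,2,0.4,0, 0,4,0.7,0, 0,4.5,0.8,0, 0,4.5,0.8,0, 0,4.5,0.8,0]'; python3 -m pendant '[0,4.5,0.8,0, 0,4,0.7,0, 0,3,0.5,0, 0,1,0.2,0, 0,0,0,0]';python3 -c "
from h import *
togo([.4859,-.0445,.27])"
```

```text
time_s: 5.3
eef_pos: [0.4857, 0.0946, 0.2829]
tool_rot: [-0.216, 1.557, 3.073]
force: [1.5, -1.2, -1.7]
width: 0.0231
time_s: 5.8
eef_pos: [0.4764, -0.0454, 0.2769]
tool_rot: [-0.135, 1.547, -3.141]
force: [-1.0, 1.5, -1.0]
width: 0.0231
t 5.8 pos [ 0.4764 -0.0454  0.2769] toolY yaw -82.23 toolx [-0.0241 -0.     -0.9997] F [-1.   1.5 -1. ] w 0.0231
shift cm in tool axes [ 0.67  0.04 -0.97]
```

```bash
python3 -m pendant '[0,0,-0.9,0, 0,0,0,0, 0,0,0,0]';python3 -c "
from h import *
togo([.4859,-.0445,.265]); snap('wrist','w5');s=snap('scene','s2');im=cv2.imread('pics/s2.png'); cv2.imwrite('pics/s2c.png',cv2.convertScaleAbs(cv2.resize(im[80:240,220:380],None,fx=4,fy=4),alpha=1.6)); print(monitor.sense()['joints'].round(3))"
```

```text
time_s: 6.1
eef_pos: [0.486, -0.0402, 0.2755]
tool_rot: [-0.194, 1.545, 3.088]
force: [-0.4, 0.1, -0.0]
width: 0.0232
t 6.1 pos [ 0.486  -0.0402  0.2755] toolY yaw -81.98 toolx [-0.0261  0.0014 -0.9997] F [-0.4  0.1 -0. ] w 0.0232
shift cm in tool axes [1.05 0.43 0.04]
[ 0.392  0.027 -0.404  1.764  0.009  1.379 -1.444]
```

View pics/w5.png

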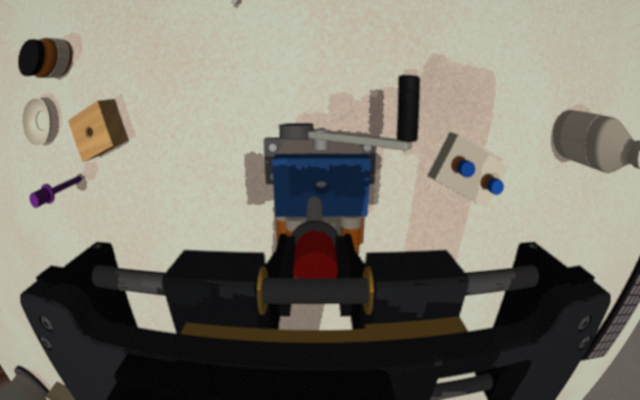

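View pics/s2c.png

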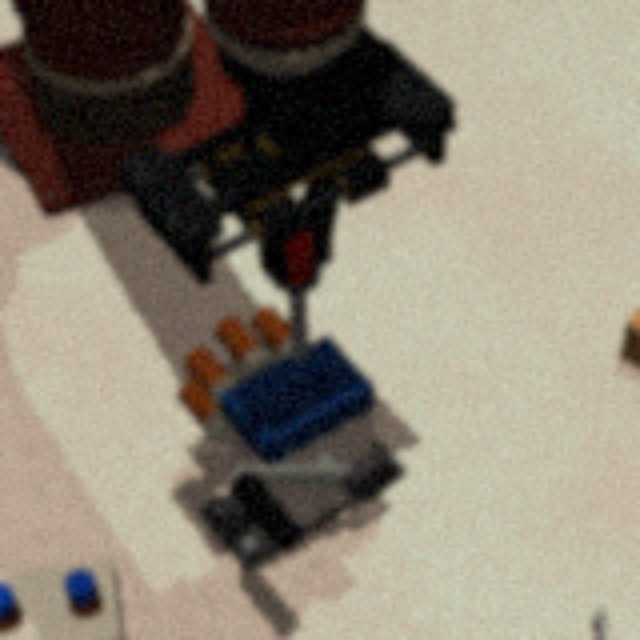

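```bash
python3 - <<'E'
from h import *
s=dict(np.load('pics/w5.npz')); im=cv2.imread('pics/w5.png')
cv2.imwrite('pics/w5c.png',cv2.convertScaleAbs(cv2.resize(im[140:240,260:380],None,fx=6,fy=6,interpolation=cv2.INTER_CUBIC),alpha=1.8))
print(fray(s,320.5,184,.132))
E
```

```text
[ 0.49085743 -0.04413094  0.132     ]
```

View pics/w5c.png

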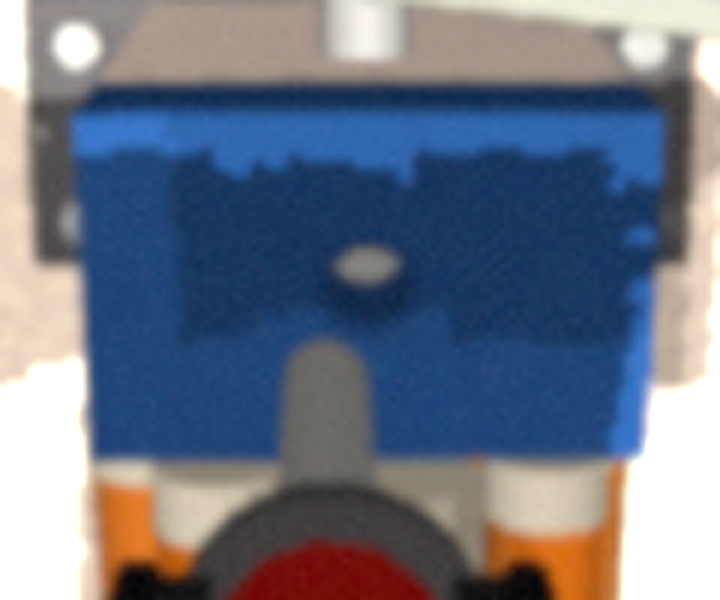

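The hole's mouth is at about (321,186) and the shank's foot at (314,199). I'll lower the foot to just above the roof and compare them there.

```bash
python3 -m pendant '[0.6,0.4,-0.4,0, 0.6,0,0,0, 0.3,0,0,0, 0,0,0,0]';python3 -c "
from h import *
togo([.490,-.0445,.2575]); s=snap('wrist','w6');im=cv2.imread('pics/w6.png')
cv2.imwrite('pics/w6c.png',cv2.convertScaleAbs(cv2.resize(im[140:240,260:380],None,fx=6,fy=6,interpolation=cv2.INTER_CUBIC),alpha=1.8))"
```

```text
time_s: 6.6
eef_pos: [0.4903, -0.0429, 0.2589]
tool_rot: [-0.191, 1.545, 3.092]
force: [0.3, -0.3, -1.2]
width: 0.0233
t 6.6 pos [ 0.4903 -0.0429  0.2589] toolY yaw -81.88 toolx [-0.0261  0.0013 -0.9997] F [ 0.3 -0.3 -1.2] w 0.0233
shift cm in tool axes [0.14 0.15 0.05]
```

View pics/w6c.png

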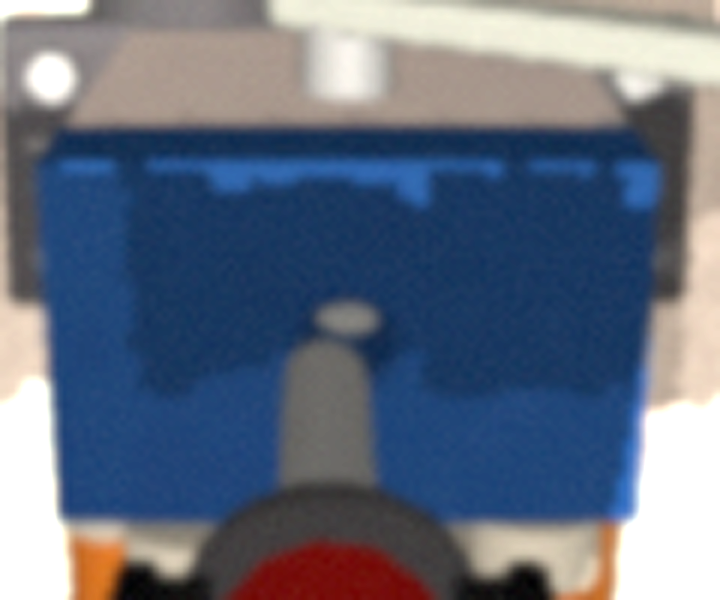

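```bash
python3 - <<'E'
from h import *
for f,c in [('w5',(368,278)),('w6',(347,331))]:
    s=dict(np.load(f'pics/{f}.npz')); print(f,fray(s,260+c[0]/6-.4,140+c[1]/6-.4,.131))
s=dict(np.load('pics/w6.npz'))
T=s['cam_to_world']
def proj(p):
    q=np.linalg.inv(T)@np.r_[p,1]; q=q[:3]; a=np.arctan2(np.hypot(q[0],q[1]),-q[2])/np.hypot(q[0],q[1])
    u=s['cx']+s['fx']*a*q[0]; v=s['cy']-s['fy']*a*q[1]; return ((u-260+.4)*6,(v-140+.4)*6)
eef=np.array([.4903,-.0429,.2589]); tx=np.array([-.0261,.0013,-.9997])
for L in (.112,.1165): 
  c=eef+tx*L
  print('foot centre',c,proj(c),'rim r5 top',proj(c+[.005,0,0]),'L',proj(c+tx*-.006+[0,.006,0]),'R',proj(c+tx*-.006-[0,.006,0]))
print('mouth r6.5',[proj(np.array([.488,-.045,.130])+d) for d in ([0,0,0],[.0065,0,0],[-.0065,0,0],[0,.0065,0],[0,-.0065,0])])
E
```

```text
w5 [ 0.4887381  -0.04487338  0.131     ]
w6 [ 0.4893204  -0.04481969  0.131     ]
foot centre [ 0.4873768 -0.0427544  0.1469336] (np.float64(330.98708905401656), np.float64(377.08634864329497)) rim r5 top (np.float64(336.04635107883314), np.float64(344.14989494207884)) L (np.float64(288.2824052364268), np.float64(384.7416284757712)) R (np.float64(373.60066151771764), np.float64(396.4647471134944))
foot centre [ 0.48725935 -0.04274855  0.14243495] (np.float64(330.988790961678), np.float64(367.3156624658373)) rim r5 top (np.float64(335.9666664887469), np.float64(334.8488816992865)) L (np.float64(288.9794346989868), np.float64(374.6264716954026)) R (np.float64(372.91089441911674), np.float64(386.18005924375706))
mouth r6.5 [(np.float64(346.88604473605346), np.float64(337.3013600214274)), (np.float64(353.2116624549816), np.float64(296.57453732977444)), (np.float64(340.647816730788), np.float64(377.4386955013056)), (np.float64(304.2027292120322), np.float64(331.38192734205074)), (np.float64(389.4713114746144), np.float64(343.21330236660225))]
```

```bash
python3 -m pendant '[0,0.25,-0.1,0, 0,0,0,0]';python3 -c "
from h import *
togo([.4913,-.0453,.2485])"; python3 -m pendant '[0,0,0,0]'; python3 -c "
from h import *
togo([.4913,-.0453,.2485])"
```

```text
time_s: 6.85
eef_pos: [0.4918, -0.0455, 0.2593]
tool_rot: [-0.186, 1.545, 3.097]
force: [-0.5, 0.0, -0.8]
width: 0.0231
t 6.85 pos [ 0.4918 -0.0455  0.2593] toolY yaw -81.88 toolx [-0.0257  0.0011 -0.9997] F [-0.5  0.  -0.8] w 0.0231
shift cm in tool axes [ 1.08 -0.03  0.02]
time_s: 6.95
eef_pos: [0.492, -0.0456, 0.2595]
tool_rot: [-0.188, 1.545, 3.096]
force: [0.7, 0.7, -1.7]
width: 0.0229
t 6.95 pos [ 0.492  -0.0456  0.2595] toolY yaw -81.89 toolx [-0.0253  0.0012 -0.9997] F [ 0.7  0.7 -1.7] w 0.0229
shift cm in tool axes [ 1.1  -0.03  0.03]
```

```bash
python3 -m pendant '[0.5,-0.03,0.03,0, 0.5,0,0,0, 0.3,0,0,0]';python3 -c "
from h import *
togo([.4913,-.0453,.2485]); s=snap('wrist','w7');im=cv2.imread('pics/w7.png')
cv2.imwrite('pics/w7c.png',cv2.convertScaleAbs(cv2.resize(im[160:260,260:380],None,fx=6,fy=6,interpolation=cv2.INTER_CUBIC),alpha=1.8))"
```

```text
time_s: 7.25
eef_pos: [0.4915, -0.0454, 0.246]
tool_rot: [-0.181, 1.547, 3.102]
force: [-0.1, -0.4, -1.3]
width: 0.0233
t 7.25 pos [ 0.4915 -0.0454  0.246 ] toolY yaw -81.9 toolx [-0.0242  0.001  -0.9997] F [-0.1 -0.4 -1.3] w 0.0233
shift cm in tool axes [-0.25 -0.01  0.02]
```

View pics/w7c.png

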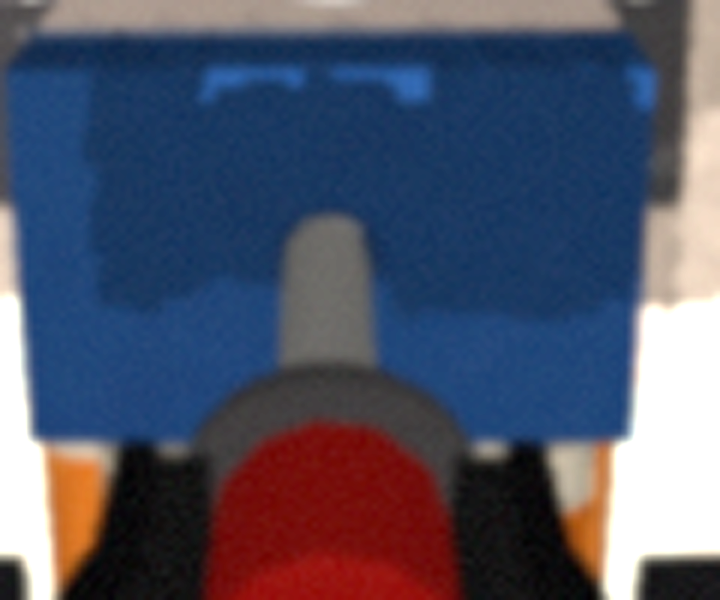

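The foot now covers the hole with no contact force, so I'll go on down in small steps.

```bash
python3 -m pendant '[0.3,0,-0.01,0, 0.3,0,-0.01,0, 0.3,0,-0.01,0]';python3 -c "
from h import *
togo([.4913,-.0453,.2205])"
```

```text
time_s: 7.6
eef_pos: [0.4912, -0.0455, 0.2359]
tool_rot: [-0.17, 1.546, 3.113]
force: [0.1, -0.2, -0.3]
width: 0.0234
t 7.6 pos [ 0.4912 -0.0455  0.2359] toolY yaw -81.91 toolx [-2.510e-02  7.000e-04 -9.997e-01] F [ 0.1 -0.2 -0.3] w 0.0234
shift cm in tool axes [ 1.54 -0.01 -0.05]
```

```bash
python3 -m pendant '[0.3,0,-0.02,0, 0.3,0,-0.01,0, 0.3,0,-0.01,0]';python3 -c "
from h import *
togo([.4913,-.0453,.2205])"
```

```text
time_s: 7.9
eef_pos: [0.4913, -0.0455, 0.2261]
tool_rot: [-0.165, 1.545, 3.118]
force: [-1.1, -0.1, -1.0]
width: 0.0232
t 7.9 pos [ 0.4913 -0.0455  0.2261] toolY yaw -81.91 toolx [-2.540e-02  6.000e-04 -9.997e-01] F [-1.1 -0.1 -1. ] w 0.0232
shift cm in tool axes [ 0.56 -0.02 -0.02]
```

```bash
python3 -m pendant '[0.25,0,-0.01,0, 0.2,0,0,0]';python3 -c "
from h import *
togo([.4913,-.0453,.2205])"
```

```text
time_s: 8.1
eef_pos: [0.4911, -0.0455, 0.221]
tool_rot: [-0.166, 1.545, 3.117]
force: [-0.9, -0.6, -0.8]
width: 0.0233
t 8.1 pos [ 0.4911 -0.0455  0.221 ] toolY yaw -81.92 toolx [-2.590e-02  6.000e-04 -9.997e-01] F [-0.9 -0.6 -0.8] w 0.0233
shift cm in tool axes [ 0.05 -0.02 -0.02]
```

```bash
python3 -m pendant '[0,0,0,0, 0,0,0,0, 0,0,0,0]' 60;python3 -c "
from h import *
togo([.4913,-.0453,.2205])"; python3 -m pendant '[-2,0,0,0, -3,0,0,0, -3,0,0,0, 0,0,0,0, 0,0,0,0]';python3 -c "
from h import *
togo([.4913,-.0453,.2205]);  s=snap('wrist','w8');s=snap('scene','s3');im=cv2.imread('pics/s3.png'); cv2.imwrite('pics/s3c.png',cv2.convertScaleAbs(cv2.resize(im[80:240,220:380],None,fx=4,fy=4),alpha=1.6))"
```

```text
time_s: 8.4
eef_pos: [0.4915, -0.0453, 0.2211]
tool_rot: [-0.18, 1.546, 3.103]
force: [0.5, 0.6, -0.3]
width: 0.0397
t 8.4 pos [ 0.4915 -0.0453  0.2211] toolY yaw -81.9 toolx [-0.0249  0.001  -0.9997] F [ 0.5  0.6 -0.3] w 0.0397
shift cm in tool axes [ 0.06 -0.    0.02]
time_s: 8.9
eef_pos: [0.4937, -0.045, 0.3042]
tool_rot: [-0.197, 1.546, 3.086]
force: [-0.8, 0.6, -0.3]
width: 0.0523
t 8.9 pos [ 0.4937 -0.045   0.3042] toolY yaw -81.87 toolx [-0.0243  0.0013 -0.9997] F [-0.8  0.6 -0.3] w 0.0523
shift cm in tool axes [8.37 0.04 0.04]
```

View pics/w8.png

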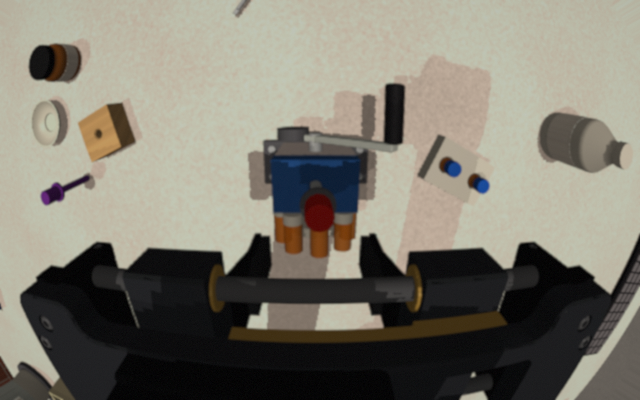

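View pics/s3c.png

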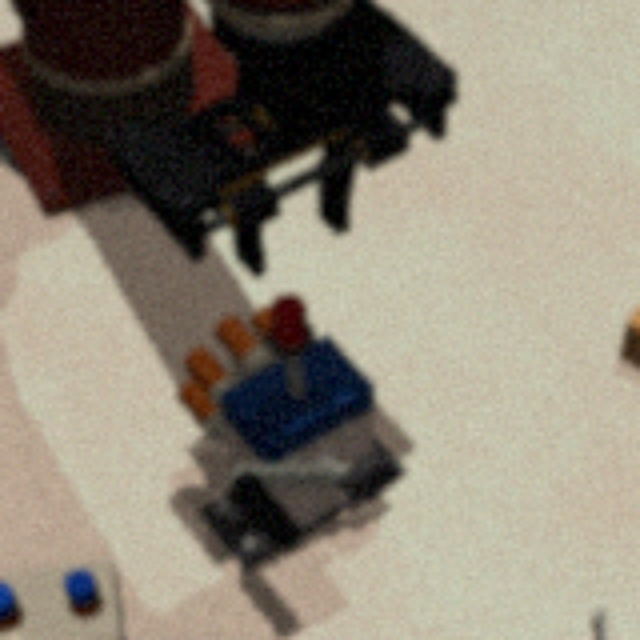

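The pin stands in the guide, with its head at (319,213) in the wrist view. The crank handle is at (395,113) and hasn't moved. I'll check the heights from depth, then go over the handle.

```bash
python3 - <<'E'
from h import *
s=dict(np.load('pics/w8.npz'))
o=s['cam_to_world'][:3,3]
def fpx(u,v):
    a=np.array([(u-s['cx'])/s['fx'],(v-s['cy'])/s['fy']]); r=np.hypot(*a); k=np.tan(r)/r; d=s['depth'][int(v),int(u)]
    return (s['cam_to_world']@np.array([a[0]*k*d,-a[1]*k*d,-d,1]))[:3].round(4)
for p in [(319,213),(317,210),(322,215),(395,90),(394,113),(393,135),(340,175),(470,168),(452,166),(481,184)]: print(p,fpx(*p))
togo([.583,-.110,.245])
E
```

```text
(319, 213) [ 0.4933 -0.0479  0.2216]
(317, 210) [ 0.4951 -0.0461  0.2204]
(322, 215) [ 0.4914 -0.0505  0.22  ]
(395, 90) [ 0.5977 -0.1055  0.1493]
(394, 113) [ 0.5757 -0.1084  0.1492]
(393, 135) [ 0.5547 -0.1111  0.1505]
(340, 175) [ 0.5028 -0.0692  0.1307]
(470, 168) [ 0.5194 -0.2736  0.0274]
(452, 166) [ 0.5216 -0.2268  0.0585]
(481, 184) [ 0.5047 -0.2804  0.0588]
t 9.0 pos [ 0.4935 -0.0449  0.3037] toolY yaw -81.87 toolx [-0.025   0.0014 -0.9997] F [-0.2  0.  -0.1] w 0.0519
shift cm in tool axes [ 5.64  7.73 -8.08]
```

```bash
python3 -m pendant '[0,2,-2.5,0, 0,3,-3,0, 0,2.5,-2.3,0, 0,0,0,0, 0,0,0,0]' 48;python3 -c "
from h import *
togo([.581,-.109,.152])"
```

```text
time_s: 9.5
eef_pos: [0.5826, -0.1093, 0.2963]
tool_rot: [-0.204, 1.54, 3.082]
force: [0.2, 0.3, -0.3]
width: 0.0419
t 9.5 pos [ 0.5826 -0.1093  0.2963] toolY yaw -81.76 toolx [-0.0311  0.0019 -0.9995] F [ 0.2  0.3 -0.3] w 0.0419
shift cm in tool axes [14.43  0.04 -0.29]
```

```bash
python3 -m pendant '[3,0,-0.05,0, 3.5,0,-0.05,0, 2.5,0,-0.05,0, 0,0,0,0, 0,0,0,0]';python3 -c "
from h import *
togo([.581,-.109,.152]);s=snap('wrist','w9')"
```

```text
time_s: 10.0
eef_pos: [0.5786, -0.1059, 0.2033]
tool_rot: [-0.223, 1.538, 3.066]
force: [0.3, -0.3, 0.7]
width: 0.0419
t 10.0 pos [ 0.5786 -0.1059  0.2033] toolY yaw -81.58 toolx [-0.0324  0.0025 -0.9995] F [ 0.3 -0.3  0.7] w 0.0419
shift cm in tool axes [ 5.12  0.38 -0.36]
```

View pics/w9.png

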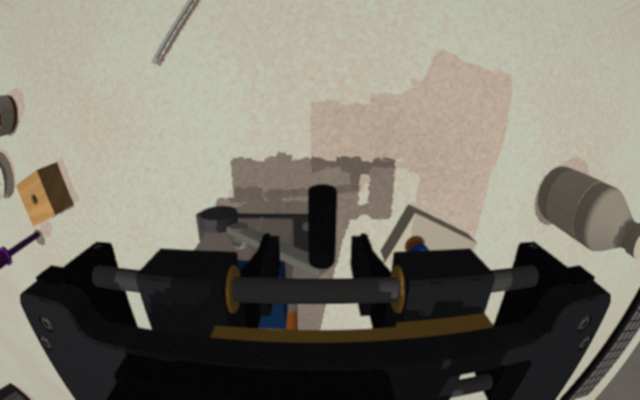

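The handle, at (322,225), lies between the jaws at (270) and (362). I'll keep lowering.

```bash
python3 -m pendant '[2,0.3,-0.4,0, 1.8,0,-0.05,0, 1,0,-0.05,0, 0,0,0,0, 0,0,0,0]';python3 -c "
from h import *
togo([.581,-.109,.152]);s=snap('wrist','w10');im=cv2.imread('pics/w10.png')
cv2.imwrite('pics/w10c.png',cv2.convertScaleAbs(cv2.resize(im[150:310,210:420],None,fx=3.5,fy=3.5),alpha=1.8))"
```

```text
time_s: 10.55
eef_pos: [0.5862, -0.1076, 0.1621]
tool_rot: [-0.161, 1.549, 3.128]
force: [0.2, -0.3, 0.9]
width: 0.0415
t 10.55 pos [ 0.5862 -0.1076  0.1621] toolY yaw -81.54 toolx [-2.150e-02  3.000e-04 -9.998e-01] F [ 0.2 -0.3  0.9] w 0.0415
shift cm in tool axes [1.02 0.06 0.51]
```

View pics/w10c.png

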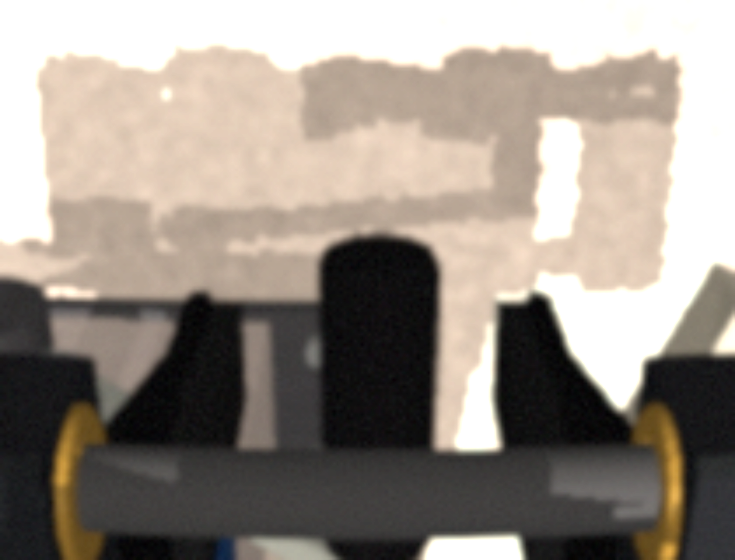

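```bash
python3 -m pendant '[0.8,0,0.2,0, 0,-0.3,0,0, 0,-0.3,0,0, 0,-0.3,0,0]';python3 -c "
from h import *
togo([.488,-.0448,.152])";python3 -m pendant '[0,-0.3,0,0, 0,-0.3,0,0, 0,-0.3,0,0]';python3 -c "
from h import *
togo([.488,-.0448,.152])"
```

```text
time_s: 11.0
eef_pos: [0.5833, -0.0989, 0.1557]
tool_rot: [-0.125, 1.552, -3.12]
force: [0.0, -0.0, 0.1]
width: 0.042
t 11.0 pos [ 0.5833 -0.0989  0.1557] toolY yaw -81.59 toolx [-1.870e-02 -4.000e-04 -9.998e-01] F [ 0.  -0.   0.1] w 0.042
shift cm in tool axes [ 0.54 -6.75  8.63]
time_s: 11.3
eef_pos: [0.583, -0.0964, 0.1581]
tool_rot: [0.442, 1.553, -2.558]
force: [-0.2, -7.2, 2.9]
width: 0.0422
t 11.3 pos [ 0.583  -0.0964  0.1581] toolY yaw -81.86 toolx [-0.0147 -0.0097 -0.9998] F [-0.2 -7.2  2.9] w 0.0422
shift cm in tool axes [ 0.7  -6.45  8.67]
```

```bash
python3 -m pendant '[-0.2,-0.3,0,0, -0.2,-0.3,0,0, -0.2,-0.3,0,0]';python3 -c "
from h import *
togo([.488,-.0448,.152])"
```

```text
time_s: 11.6
eef_pos: [0.5822, -0.0902, 0.1654]
tool_rot: [0.681, 1.552, -2.321]
force: [-0.3, -5.3, 2.5]
width: 0.0418
t 11.6 pos [ 0.5822 -0.0902  0.1654] toolY yaw -82.03 toolx [-0.013  -0.0139 -0.9998] F [-0.3 -5.3  2.5] w 0.0418
shift cm in tool axes [ 1.4  -5.82  8.68]
```

```bash
cat >> h.py <<'E'
def crank():
    st=monitor.sense(); R=Ro.from_euler('xyz',st['tool_rot']).as_matrix(); p=st['eef_pos']; c,s_=np.cos(.137),np.sin(.137)
    d=p[:2]-[.488,-.0448]; ly=-d[0]*s_+d[1]*c; lx=d[0]*c+d[1]*s_
    print('lx,ly mm',(lx*1e3).round(1),(ly*1e3).round(1),'z',p[2].round(4),'bar~',(ly*1e3-11).round(1),'toolx',R[:,0].round(3),'F',st['force'].round(1),'t',round(st['time_s'],2))
E
python3 -m pendant '[-0.2,-0.3,0,0, -0.2,-0.3,0,0, -0.2,-0.3,0,0]';python3 -c "
from h import *
crank()";python3 -m pendant '[-0.15,-0.3,0,0, -0.15,-0.3,0,0, -0.15,-0.3,0,0]';python3 -c "
from h import *
crank()"
```

```text
time_s: 11.9
eef_pos: [0.5811, -0.0828, 0.1729]
tool_rot: [0.826, 1.55, -2.178]
force: [1.0, -5.4, 3.2]
width: 0.0418
lx,ly mm 87.1 -50.3 z 0.1729 bar~ -61.3 toolx [-0.012 -0.017 -1.   ] F [ 1.  -5.4  3.2] t 11.9
time_s: 12.2
eef_pos: [0.5801, -0.0753, 0.1791]
tool_rot: [0.955, 1.548, -2.051]
force: [-0.8, -4.8, 3.8]
width: 0.0419
lx,ly mm 87.0 -42.8 z 0.1791 bar~ -53.8 toolx [-0.011 -0.02  -1.   ] F [-0.8 -4.8  3.8] t 12.2
```

```bash
python3 -m pendant '[0.1,-0.25,0,0, 0.1,-0.25,0,0, 0.1,-0.25,0,0]';python3 -c "
from h import *
crank()";python3 -m pendant '[0.1,-0.25,0,0, 0.1,-0.25,0,0, 0.1,-0.25,0,0]';python3 -c "
from h import *
crank(); s=snap('scene','s4');im=cv2.imread('pics/s4.png'); cv2.imwrite('pics/s4c.png',cv2.convertScaleAbs(cv2.resize(im[80:240,220:380],None,fx=4,fy=4),alpha=1.6))"
```

```text
time_s: 12.5
eef_pos: [0.5798, -0.0673, 0.1771]
tool_rot: [1.074, 1.548, -1.931]
force: [0.6, -3.2, 2.8]
width: 0.0416
lx,ly mm 87.9 -34.9 z 0.1771 bar~ -45.9 toolx [-0.008 -0.021 -1.   ] F [ 0.6 -3.2  2.8] t 12.5
time_s: 12.8
eef_pos: [0.5785, -0.0583, 0.1732]
tool_rot: [1.027, 1.549, -1.978]
force: [-0.0, -2.1, 2.8]
width: 0.0418
lx,ly mm 87.8 -25.7 z 0.1732 bar~ -36.7 toolx [-0.009 -0.02  -1.   ] F [-0.  -2.1  2.8] t 12.8
```

View pics/s4c.png

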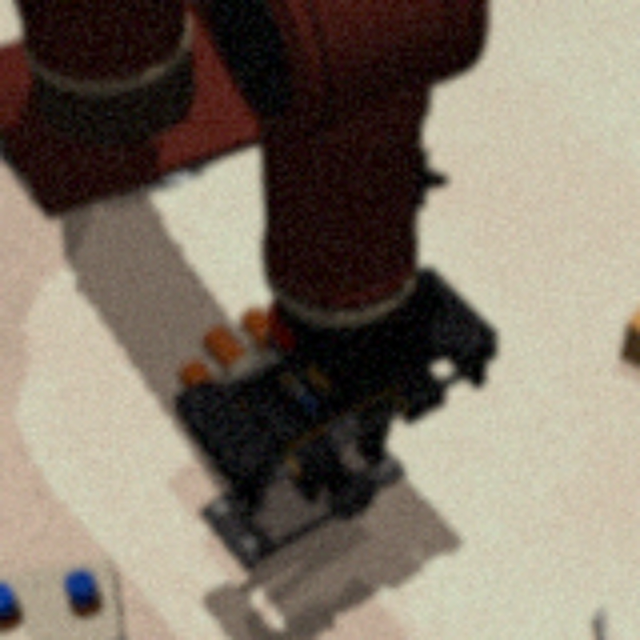

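```bash
python3 -m pendant '[0.05,-0.25,0,0, 0.05,-0.25,0,0, 0,-0.25,0,0]';python3 -c "
from h import *
crank()";python3 -m pendant '[0,-0.25,0,0, 0,-0.25,0,0, 0,-0.25,0,0]';python3 -c "
from h import *
crank()"
```

```text
time_s: 13.15
eef_pos: [0.5768, -0.0491, 0.1711]
tool_rot: [0.934, 1.55, -2.07]
force: [-0.2, -0.5, 1.5]
width: 0.0418
lx,ly mm 87.4 -16.4 z 0.1711 bar~ -27.4 toolx [-0.01  -0.019 -1.   ] F [-0.2 -0.5  1.5] t 13.15
time_s: 13.45
eef_pos: [0.5754, -0.0405, 0.1707]
tool_rot: [0.891, 1.55, -2.113]
force: [0.4, -2.6, 0.4]
width: 0.0419
lx,ly mm 87.2 -7.6 z 0.1707 bar~ -18.6 toolx [-0.011 -0.018 -1.   ] F [ 0.4 -2.6  0.4] t 13.45
```

```bash
python3 -m pendant '[0,-0.2,0,0, 0,-0.2,0,0, 0,-0.2,0,0]';python3 -c "
from h import *
crank()";python3 -m pendant '[0,-0.2,0,0, 0,-0.2,0,0, 0,-0.2,0,0]';python3 -c "
from h import *
crank()"
```

```text
time_s: 13.75
eef_pos: [0.5745, -0.0337, 0.1706]
tool_rot: [0.88, 1.55, -2.123]
force: [0.5, -1.4, 0.9]
width: 0.0419
lx,ly mm 87.2 -0.8 z 0.1706 bar~ -11.8 toolx [-0.011 -0.018 -1.   ] F [ 0.5 -1.4  0.9] t 13.75
time_s: 14.05
eef_pos: [0.5735, -0.0271, 0.1704]
tool_rot: [0.869, 1.55, -2.134]
force: [-0.2, -1.8, 1.0]
width: 0.0419
lx,ly mm 87.1 5.8 z 0.1704 bar~ -5.2 toolx [-0.011 -0.018 -1.   ] F [-0.2 -1.8  1. ] t 14.05
```

```bash
python3 -m pendant '[0,-0.2,0,0, 0,-0.2,0,0, 0,-0.2,0,0]';python3 -c "
from h import *
crank()";python3 -m pendant '[0,-0.2,0,0, 0,-0.2,0,0, 0,-0.2,0,0]';python3 -c "
from h import *
crank()"
```

```text
time_s: 14.35
eef_pos: [0.5726, -0.0207, 0.1704]
tool_rot: [0.871, 1.55, -2.132]
force: [0.1, -0.9, 0.9]
width: 0.0418
lx,ly mm 87.1 12.3 z 0.1704 bar~ 1.3 toolx [-0.011 -0.018 -1.   ] F [ 0.1 -0.9  0.9] t 14.35
time_s: 14.65
eef_pos: [0.5718, -0.0148, 0.1705]
tool_rot: [0.904, 1.549, -2.1]
force: [0.4, -4.1, 2.2]
width: 0.0419
lx,ly mm 87.1 18.3 z 0.1705 bar~ 7.3 toolx [-0.011 -0.019 -1.   ] F [ 0.4 -4.1  2.2] t 14.65
```

Force has risen to 4 N. I'll take one short push and check whether the crank still moves.

```bash
python3 -m pendant '[0,-0.15,0,0, 0,-0.15,0,0]';python3 -c "
from h import *
crank()
s=snap('scene','s5');im=cv2.imread('pics/s5.png'); cv2.imwrite('pics/s5c.png',cv2.convertScaleAbs(cv2.resize(im[80:240,220:380],None,fx=4,fy=4),alpha=1.6))"
```

```text
time_s: 14.85
eef_pos: [0.5715, -0.0131, 0.1705]
tool_rot: [0.96, 1.548, -2.045]
force: [1.1, -5.3, 0.6]
width: 0.0418
lx,ly mm 87.1 20.0 z 0.1705 bar~ 9.0 toolx [-0.01 -0.02 -1.  ] F [ 1.1 -5.3  0.6] t 14.85
```

View pics/s5c.png

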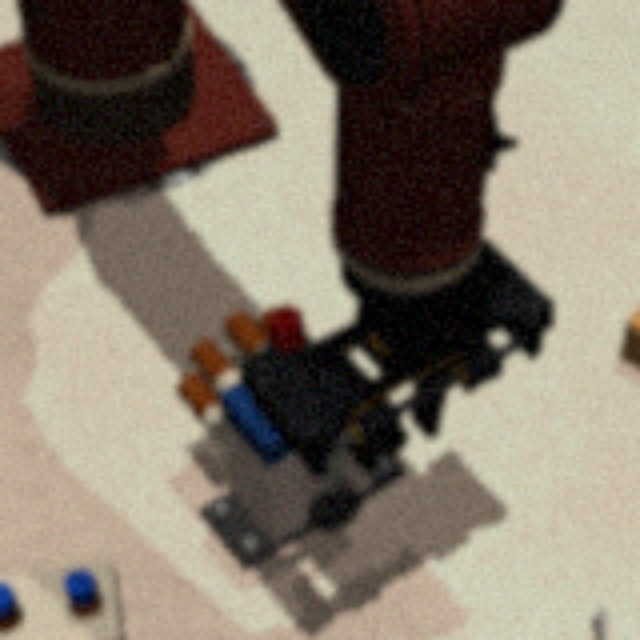

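The pin head is at (286,322) in the crop, about 3 px lower in the full image than when it stood on the hub. I'll measure its height.

```bash
python3 - <<'E'
from h import *
for f in ['s3','s5']:
    s=dict(np.load(f'pics/{f}.npz')); im=cv2.cvtColor(cv2.imread(f'pics/{f}.png'),cv2.COLOR_BGR2HSV)
    m=((cv2.inRange(im,(0,150,50),(8,255,255))|cv2.inRange(im,(172,150,50),(180,255,255)))>0)
    v,u=np.nonzero(m); k=(u>280)&(u<305)&(v>145)&(v<175); u,v=u[k],v[k]
    P=np.array([px(s,a,b) for a,b in zip(u,v)]); P=P[(P[:,2]>.1)&(P[:,2]<.25)&(abs(P[:,0]-.488)<.03)]; print(f,len(P),P.max(0).round(4),np.percentile(P[:,2],[90,95]).round(4),u.min(),v.min(),v.mean())
crank()
E
```

```text
Traceback (most recent call last):
ValueError: zero-size array to reduction operation maximum which has no identity
```

```bash
python3 - <<'E'
from h import *
for f in ['s3','s5']:
    s=dict(np.load(f'pics/{f}.npz')); im=s['image'].astype(int)
    m=(im[...,0]>40)&(im[...,0]>2.5*im[...,1])&(im[...,0]>2.5*im[...,2])
    v,u=np.nonzero(m); k=(u>280)&(u<305)&(v>145)&(v<180); u,v=u[k],v[k]
    P=np.array([px(s,a,b) for a,b in zip(u,v)]); P=P[(P[:,2]>.1)&(P[:,2]<.27)]; print(f,len(P),P.max(0).round(4),np.percentile(P[:,2],[50,90,95]).round(4),u.min(),v.min(),v.mean())
crank()
E
```

```text
s3 10 [ 0.4993 -0.0432  0.2249] [0.2206 0.2248 0.2249] 288 155 158.1
s5 39 [ 0.5005 -0.0326  0.2148] [0.2125 0.2138 0.2143] 282 158 160.48717948717947
lx,ly mm 87.1 20.1 z 0.1704 bar~ 9.1 toolx [-0.01 -0.02 -1.  ] F [ 1.2 -5.   0.8] t 14.9
```

The pin top went from 0.2215 to 0.2125 m, a 9 mm drop, and the crank has stopped. I'll back off the handle and lift away.

```bash
python3 -m pendant '[0,0.4,0,0, 0,0.4,0,0, 0,0.2,0,0, 0,0,0,0]';python3 -c "
from h import *
crank();snap('wrist','w11')"
```

```text
time_s: 15.3
eef_pos: [0.5725, -0.0217, 0.17]
tool_rot: [0.848, 1.549, -2.156]
force: [0.2, -0.3, 0.1]
width: 0.0419
lx,ly mm 86.8 11.4 z 0.17 bar~ 0.4 toolx [-0.012 -0.018 -1.   ] F [ 0.2 -0.3  0.1] t 15.3
```

View pics/w11.png

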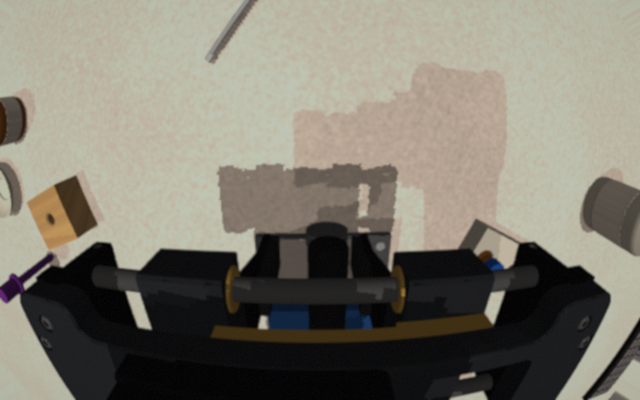

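```bash
python3 -m pendant '[-2,0,0,0, -3,0,0,0, -3,0,0,0, -3,0,0,0, 0,0,0,0]';python3 -c "
from h import *
togo([.4885,-.0446,.26])"
```

```text
time_s: 15.85
eef_pos: [0.5727, -0.0178, 0.2826]
tool_rot: [0.654, 1.549, -2.347]
force: [0.3, 0.6, -0.4]
width: 0.0418
t 15.85 pos [ 0.5727 -0.0178  0.2826] toolY yaw -81.95 toolx [-0.0154 -0.0157 -0.9998] F [ 0.3  0.6 -0.4] w 0.0418
shift cm in tool axes [2.43 1.45 8.67]
```

```bash
python3 -m pendant '[0,0.4,2,0, 0,0.5,2.5,0, 0,0.4,2.5,0, 0,0.15,1.5,0, 0,0,0,0]' 0;python3 -c "
from h import *
togo([.4885,-.0446,.245]);snap('wrist','w12')"
```

```text
time_s: 16.35
eef_pos: [0.4877, -0.043, 0.2823]
tool_rot: [0.572, 1.549, -2.427]
force: [0.3, 0.3, 0.2]
width: 0.0097
t 16.35 pos [ 0.4877 -0.043   0.2823] toolY yaw -81.82 toolx [-0.0161 -0.014  -0.9998] F [0.3 0.3 0.2] w 0.0097
shift cm in tool axes [ 3.73  0.12 -0.12]
```

View pics/w12.png

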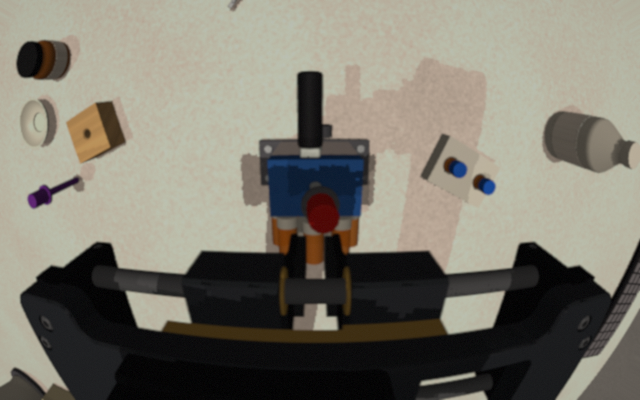

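The crank is left near upright, with the handle at (310,108). The pin head is at (322,213), in line with the guide; I'll get its exact centre.

```bash
python3 - <<'E'
from h import *
s=dict(np.load('pics/w12.npz')); im=cv2.imread('pics/w12.png')
cv2.imwrite('pics/w12c.png',cv2.convertScaleAbs(cv2.resize(im[160:260,260:380],None,fx=6,fy=6,interpolation=cv2.INTER_CUBIC),alpha=1.8))
print(fray(s,322,214,.213),fray(s,322,216,.213)); togo([.4885,-.0446,.245])
E
```

```text
[ 0.49262348 -0.04828217  0.213     ] [ 0.49109494 -0.04851756  0.213     ]
t 16.4 pos [ 0.4885 -0.0427  0.2823] toolY yaw -81.79 toolx [-0.0157 -0.0138 -0.9998] F [0.6 0.  0.3] w 0.0059
shift cm in tool axes [ 3.73  0.14 -0.04]
```

View pics/w12c.png

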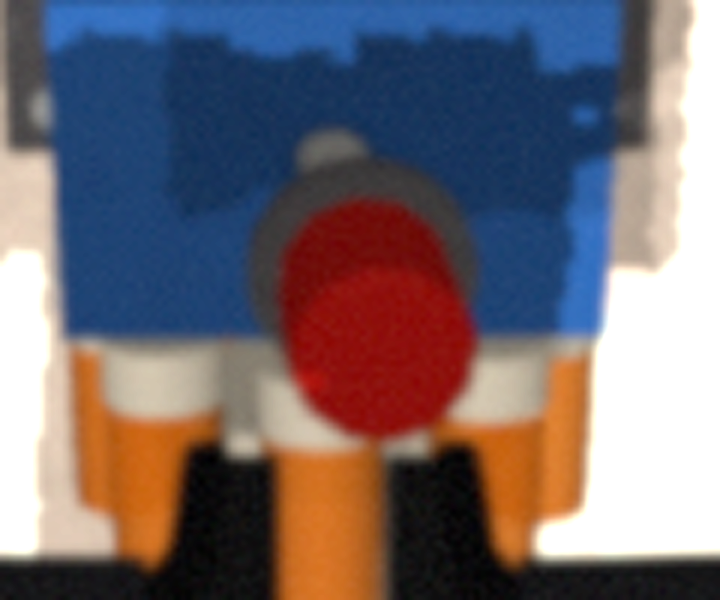

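```bash
python3 -m pendant '[1,0.3,-0.1,0, 1.2,0.05,0,0, 1.2,0,0,0, 0,0,0,0]';python3 -c "
from h import *
togo([.4895,-.047,.235])"
```

```text
time_s: 16.8
eef_pos: [0.491, -0.0456, 0.2436]
tool_rot: [0.474, 1.549, -2.523]
force: [-0.5, -0.3, -1.0]
width: 0.0005
t 16.8 pos [ 0.491  -0.0456  0.2436] toolY yaw -81.7 toolx [-0.0174 -0.0124 -0.9998] F [-0.5 -0.3 -1. ] w 0.0005
shift cm in tool axes [0.86 0.11 0.15]
```

```bash
python3 -m pendant '[0.3,0.1,0.1,0, 0.3,0,0,0, 0.2,0,0,0]';python3 -c "
from h import *
togo([.4895,-.047,.188])"; python3 -m pendant '[0.2,0,0,0, 0.2,0,0,0]';python3 -c "
from h import *
togo([.4895,-.047,.188])"
```

```text
time_s: 17.1
eef_pos: [0.4904, -0.0465, 0.2346]
tool_rot: [0.435, 1.549, -2.561]
force: [-1.1, -0.6, 9.1]
width: 0.0001
t 17.1 pos [ 0.4904 -0.0465  0.2346] toolY yaw -81.65 toolx [-0.0179 -0.0118 -0.9998] F [-1.1 -0.6  9.1] w 0.0001
shift cm in tool axes [ 4.66 -0.01  0.01]
time_s: 17.3
eef_pos: [0.4924, -0.0462, 0.2336]
tool_rot: [0.637, 1.554, -2.359]
force: [-2.8, 1.2, 13.6]
width: 0.0006
t 17.3 pos [ 0.4924 -0.0462  0.2336] toolY yaw -81.65 toolx [-0.0121 -0.012  -0.9999] F [-2.8  1.2 13.6] w 0.0006
shift cm in tool axes [ 4.57 -0.01  0.24]
```

```bash
python3 -m pendant '[0.25,0,0.1,0, 0.25,0,0.05,0]';python3 -c "
from h import *
togo([.4895,-.047,.188])"
```

```text
time_s: 17.5
eef_pos: [0.4936, -0.0458, 0.2334]
tool_rot: [1.128, 1.558, -1.868]
force: [-4.2, 1.7, 16.0]
width: 0.0003
t 17.5 pos [ 0.4936 -0.0458  0.2334] toolY yaw -81.63 toolx [-0.0038 -0.0125 -0.9999] F [-4.2  1.7 16. ] w 0.0003
shift cm in tool axes [4.54 0.01 0.4 ]
```

Pressing meets 16 N without going down, so the crank is probably still leaning on the pin. The head also leans towards -y. I'll lift off and nudge the crank back a few millimetres to free it.

```bash
python3 -m pendant '[-2,0,0,0, -3,0,0,0, -1.5,0,0,0, 0,0,0,0]' 40;python3 -c "
from h import *
togo([.488+.086*.9906-.008*.1366,-.0448+.086*.1366+.008*.9906,.26]); crank(); s=snap('wrist','w13');im=cv2.imread('pics/w13.png')
cv2.imwrite('pics/w13c.png',cv2.convertScaleAbs(cv2.resize(im[40:280,240:400],None,fx=3,fy=2.5,interpolation=cv2.INTER_CUBIC),alpha=1.8))"
```

```text
time_s: 17.9
eef_pos: [0.4943, -0.0447, 0.302]
tool_rot: [1.352, 1.558, -1.643]
force: [-0.3, 0.0, -1.6]
width: 0.0247
t 17.9 pos [ 0.4943 -0.0447  0.302 ] toolY yaw -81.62 toolx [-9.000e-04 -1.300e-02 -9.999e-01] F [-0.3  0.  -1.6] w 0.0247
shift cm in tool axes [ 4.17 -0.85 -7.99]
lx,ly mm 6.3 -0.7 z 0.302 bar~ -11.7 toolx [-0.001 -0.013 -1.   ] F [-0.3  0.  -1.6] t 17.9
```

View pics/w13c.png

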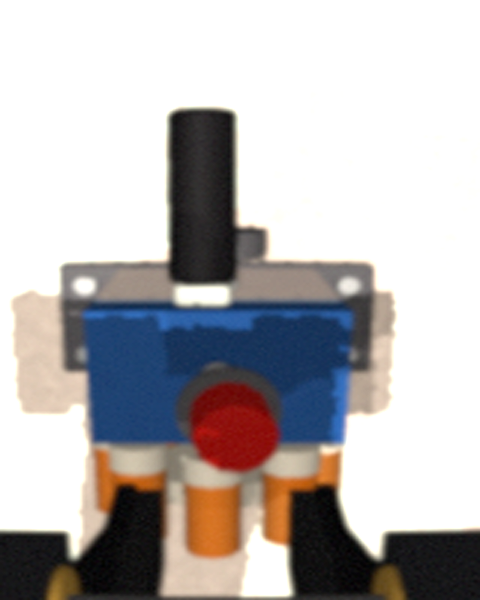

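```bash
python3 -m pendant '[0,-0.3,-2,0, 0,-0.3,-3,0, 0,-0.25,-2.9,0, 0,0,0,0]' 46;python3 -m pendant '[3,0,0,0, 3.5,0,0,0, 2,0,0,0, 0,0,0,0]';python3 -c "
from h import *
crank(); s=snap('wrist','w14')"
```

```text
time_s: 18.35
eef_pos: [0.5719, -0.025, 0.2963]
tool_rot: [1.074, 1.556, -1.923]
force: [-0.6, 0.7, 0.3]
width: 0.0397
time_s: 18.75
eef_pos: [0.5693, -0.0261, 0.2045]
tool_rot: [0.788, 1.555, -2.208]
force: [-0.5, -0.8, 0.5]
width: 0.0401
lx,ly mm 83.1 7.4 z 0.2045 bar~ -3.6 toolx [-0.01  -0.013 -1.   ] F [-0.5 -0.8  0.5] t 18.75
```

View pics/w14.png

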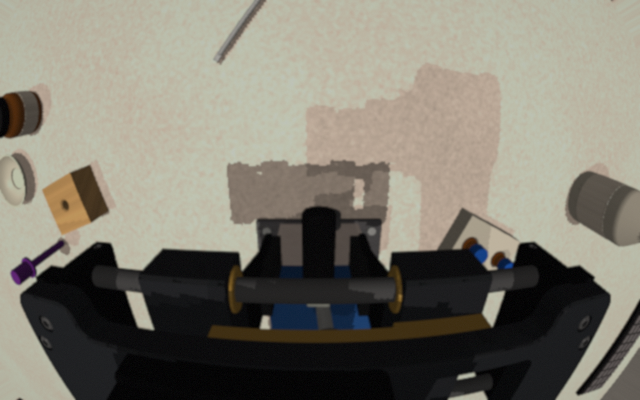

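```bash
python3 -m pendant '[1.5,0,0,0, 1,0,0,0, 0,0.3,0,0, 0,0.3,0,0, 0,0.2,0,0]';python3 -c "
from h import *
crank()"; python3 -m pendant '[0,0.2,0,0, 0,0,0,0]';python3 -c "
from h import *
crank()"
```

```text
time_s: 19.3
eef_pos: [0.572, -0.035, 0.1825]
tool_rot: [1.158, 1.557, -1.838]
force: [0.6, -0.1, -0.4]
width: 0.0401
lx,ly mm 84.5 -1.7 z 0.1825 bar~ -12.7 toolx [-0.004 -0.014 -1.   ] F [ 0.6 -0.1 -0.4] t 19.3
time_s: 19.5
eef_pos: [0.5728, -0.0377, 0.1835]
tool_rot: [1.265, 1.557, -1.732]
force: [0.3, 0.9, 0.8]
width: 0.0396
lx,ly mm 85.0 -4.6 z 0.1835 bar~ -15.6 toolx [-0.002 -0.014 -1.   ] F [0.3 0.9 0.8] t 19.5
```

```bash
python3 -m pendant '[0,0.15,0,0]';python3 -c "
from h import *
crank()"; python3 -m pendant '[0,0.15,0,0]';python3 -c "
from h import *
crank()"
```

```text
time_s: 19.6
eef_pos: [0.5732, -0.039, 0.1838]
tool_rot: [1.29, 1.557, -1.707]
force: [-0.8, 1.1, -0.6]
width: 0.04
lx,ly mm 85.2 -5.9 z 0.1838 bar~ -16.9 toolx [-0.002 -0.014 -1.   ] F [-0.8  1.1 -0.6] t 19.6
time_s: 19.7
eef_pos: [0.5734, -0.0404, 0.184]
tool_rot: [1.293, 1.557, -1.703]
force: [-0.5, -0.5, 0.4]
width: 0.0399
lx,ly mm 85.2 -7.3 z 0.184 bar~ -18.3 toolx [-0.002 -0.013 -1.   ] F [-0.5 -0.5  0.4] t 19.7
```

```bash
python3 -m pendant '[0,0.15,0,0]';python3 -c "
from h import *
crank();s=snap('wrist','w15');im=cv2.imread('pics/w15.png')
cv2.imwrite('pics/w15c.png',cv2.convertScaleAbs(cv2.resize(im[180:300,210:420],None,fx=3.5,fy=3.5),alpha=1.8))
s=snap('scene','s6');im=cv2.imread('pics/s6.png'); cv2.imwrite('pics/s6c.png',cv2.convertScaleAbs(cv2.resize(im[100:220,240:360],None,fx=5,fy=5),alpha=1.6))"
```

```text
time_s: 19.8
eef_pos: [0.5736, -0.0416, 0.1841]
tool_rot: [1.277, 1.558, -1.719]
force: [-1.5, 1.3, 1.3]
width: 0.0403
lx,ly mm 85.2 -8.6 z 0.1841 bar~ -19.6 toolx [-0.002 -0.013 -1.   ] F [-1.5  1.3  1.3] t 19.8
```

View pics/w15c.png

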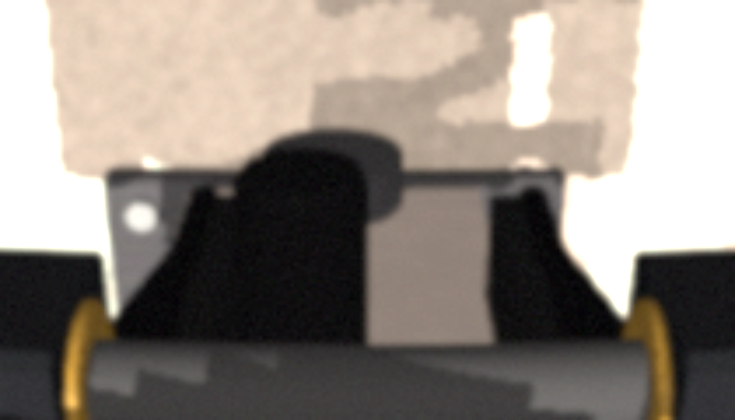

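View pics/s6c.png

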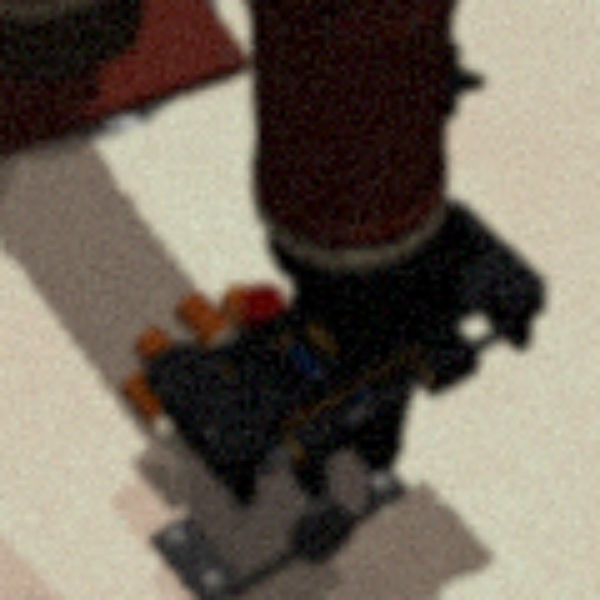

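The bar now rests on the +y finger and has come back about 5 mm, which is roughly the middle of the play. I'll back off and return to the pin.

```bash
python3 -m pendant '[0,-0.5,0,0, 0,-0.4,0,0, -2,0,0,0, -3,0,0,0, -3,0,0,0]';python3 -m pendant '[-3,0,0,0, 0,0,0,0, 0,0,2,0, 0,0,3,0, 0,0,2.6,0]' 0;python3 -m pendant '[0,0,0,0, 0,0,0,0]';python3 -c "
from h import *
togo([.489,-.0458,.245]);s=snap('wrist','w16');im=cv2.imread('pics/w16.png')
cv2.imwrite('pics/w16c.png',cv2.convertScaleAbs(cv2.resize(im[60:280,240:400],None,fx=3.5,fy=2.7,interpolation=cv2.INTER_CUBIC),alpha=1.8))"
```

```text
time_s: 20.4
eef_pos: [0.5699, -0.0305, 0.2613]
tool_rot: [0.765, 1.554, -2.23]
force: [0.0, 0.3, -0.1]
width: 0.0402
time_s: 20.9
eef_pos: [0.4964, -0.0383, 0.2957]
tool_rot: [1.139, 1.558, -1.854]
force: [0.4, -0.9, 0.6]
width: 0.0081
time_s: 21.1
eef_pos: [0.4942, -0.0387, 0.2955]
tool_rot: [1.175, 1.556, -1.818]
force: [0.1, 0.4, -0.2]
width: 0.0012
t 21.1 pos [ 0.4942 -0.0387  0.2955] toolY yaw -81.5 toolx [-0.0035 -0.0139 -0.9999] F [ 0.1  0.4 -0.2] w 0.0012
shift cm in tool axes [5.06 0.56 0.59]
```

View pics/w16.png

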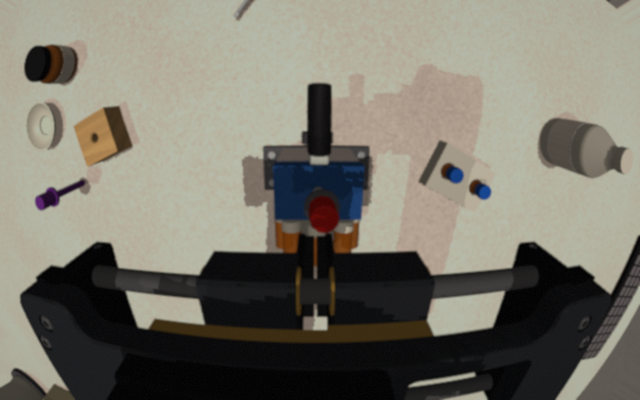

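```bash
python3 - <<'E'
from h import *
s=dict(np.load('pics/w16.npz')); im=cv2.imread('pics/w16.png')
cv2.imwrite('pics/w16c.png',cv2.convertScaleAbs(cv2.resize(im[160:260,260:380],None,fx=6,fy=6,interpolation=cv2.INTER_CUBIC),alpha=1.8))
print(fray(s,323,217.5,.213)); togo([.489,-.0458,.245])
E
```

```text
[ 0.49233996 -0.0463118   0.213     ]
t 21.15 pos [ 0.4943 -0.0386  0.2955] toolY yaw -81.48 toolx [-0.0037 -0.0137 -0.9999] F [-0.4 -0.1  0.1] w 0.0006
shift cm in tool axes [5.06 0.57 0.6 ]
```

View pics/w16c.png

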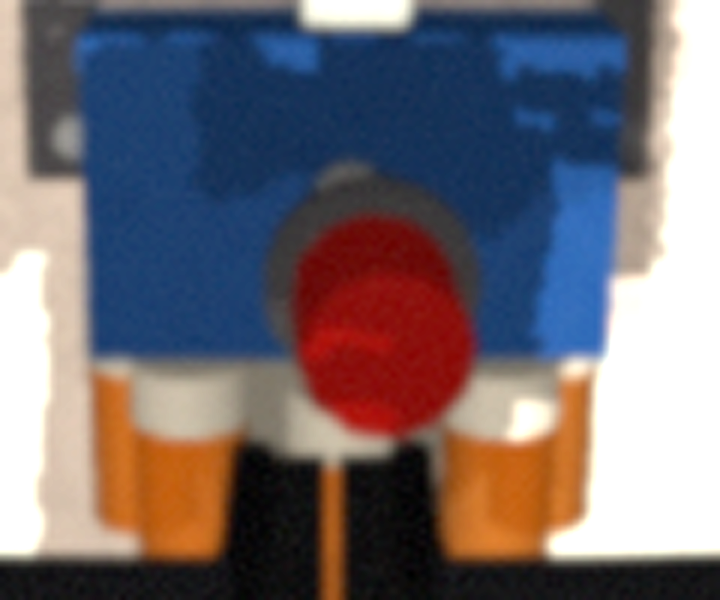

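```bash
python3 -m pendant '[1.5,0.3,0.3,0, 2,0.4,0.2,0, 1.5,0.1,0,0, 0.4,0,0,0, 0,0,0,0]';python3 -c "
from h import *
togo([.4895,-.0465,.235])"
```

```text
time_s: 21.65
eef_pos: [0.4937, -0.0465, 0.239]
tool_rot: [1.142, 1.558, -1.849]
force: [0.3, -0.1, 0.3]
width: 0.0003
t 21.65 pos [ 0.4937 -0.0465  0.239 ] toolY yaw -81.32 toolx [-0.0034 -0.0121 -0.9999] F [ 0.3 -0.1  0.3] w 0.0003
shift cm in tool axes [ 0.4  -0.06  0.41]
```

```bash
python3 -m pendant '[0,0,0.4,0, 0.3,0,0.05,0, 0.3,0,0.05,0, 0.3,0,0.05,0]';python3 -c "
from h import *
togo([.4895,-.0465,.188])"; python3 -m pendant '[0.3,0,0.05,0, 0.3,0,0.05,0]';python3 -c "
from h import *
togo([.4895,-.0465,.188])"
```

```text
time_s: 22.05
eef_pos: [0.4897, -0.0468, 0.2318]
tool_rot: [1.416, 1.559, -1.573]
force: [-0.6, -0.6, 3.4]
width: 0.0005
t 22.05 pos [ 0.4897 -0.0468  0.2318] toolY yaw -81.27 toolx [-0.     -0.012  -0.9999] F [-0.6 -0.6  3.4] w 0.0005
shift cm in tool axes [ 4.38 -0.08  0.01]
time_s: 22.25
eef_pos: [0.4893, -0.0466, 0.2268]
tool_rot: [1.608, 1.559, -1.381]
force: [-1.9, 0.6, 7.1]
width: 0.0006
t 22.25 pos [ 0.4893 -0.0466  0.2268] toolY yaw -81.26 toolx [ 0.0023 -0.0119 -0.9999] F [-1.9  0.6  7.1] w 0.0006
shift cm in tool axes [ 3.88 -0.06 -0.02]
```

Now it goes down at 3 to 7 N, so freeing the crank worked. I'll keep pressing.

```bash
python3 -m pendant '[0.3,0,0.03,0, 0.3,0,0.03,0, 0.3,0,0.03,0]';python3 -c "
from h import *
togo([.4895,-.0465,.188])"; python3 -m pendant '[0.3,0,0.03,0, 0.3,0,0.03,0, 0.3,0,0.03,0]';python3 -c "
from h import *
togo([.489,-.046,.188])"
```

```text
time_s: 22.55
eef_pos: [0.4894, -0.0458, 0.2196]
tool_rot: [1.879, 1.558, -1.109]
force: [-1.9, 1.7, 7.7]
width: 0.0003
t 22.55 pos [ 0.4894 -0.0458  0.2196] toolY yaw -81.22 toolx [ 0.0057 -0.0115 -0.9999] F [-1.9  1.7  7.7] w 0.0003
shift cm in tool axes [3.16 0.03 0.01]
time_s: 22.85
eef_pos: [0.4892, -0.0449, 0.2124]
tool_rot: [2.082, 1.557, -0.905]
force: [-2.5, 1.4, 7.4]
width: 0.0005
t 22.85 pos [ 0.4892 -0.0449  0.2124] toolY yaw -81.18 toolx [ 0.0086 -0.011  -0.9999] F [-2.5  1.4  7.4] w 0.0005
shift cm in tool axes [2.44 0.07 0.06]
```

```bash
python3 -m pendant '[0.3,0.05,0.05,0, 0.3,0.03,0.05,0, 0.3,0.02,0.05,0]';python3 -c "
from h import *
togo([.4885,-.0455,.188])"; python3 -m pendant '[0.3,0.03,0.05,0, 0.3,0.03,0.05,0, 0.3,0.03,0.05,0]';python3 -c "
from h import *
togo([.4885,-.0455,.188])"
```

```text
time_s: 23.15
eef_pos: [0.4887, -0.0448, 0.2054]
tool_rot: [2.26, 1.555, -0.726]
force: [-1.4, 2.2, 7.9]
width: 0.0005
t 23.15 pos [ 0.4887 -0.0448  0.2054] toolY yaw -81.11 toolx [ 0.0116 -0.0103 -0.9999] F [-1.4  2.2  7.9] w 0.0005
shift cm in tool axes [1.74 0.04 0.05]
time_s: 23.45
eef_pos: [0.4882, -0.0446, 0.198]
tool_rot: [2.405, 1.554, -0.58]
force: [-0.8, 1.3, 7.4]
width: 0.0006
t 23.45 pos [ 0.4882 -0.0446  0.198 ] toolY yaw -81.05 toolx [ 0.0143 -0.0094 -0.9999] F [-0.8  1.3  7.4] w 0.0006
shift cm in tool axes [ 1.01  0.08 -0.01]
```

```bash
python3 -m pendant '[0.3,0.03,0.03,0, 0.3,0.03,0.03,0]';python3 -c "
from h import *
togo([.4885,-.0455,.188])"; python3 -m pendant '[0.3,0.03,0.03,0, 0.25,0.03,0.03,0]';python3 -c "
from h import *
togo([.4885,-.0455,.188])"
```

```text
time_s: 23.65
eef_pos: [0.4881, -0.0444, 0.193]
tool_rot: [2.477, 1.553, -0.508]
force: [-2.6, 2.0, 7.5]
width: 0.0009
t 23.65 pos [ 0.4881 -0.0444  0.193 ] toolY yaw -81.01 toolx [ 0.0157 -0.0088 -0.9998] F [-2.6  2.   7.5] w 0.0009
shift cm in tool axes [ 0.51  0.11 -0.02]
time_s: 23.85
eef_pos: [0.4879, -0.0442, 0.1886]
tool_rot: [2.529, 1.552, -0.455]
force: [-7.4, 2.3, 26.8]
width: 0.0006
t 23.85 pos [ 0.4879 -0.0442  0.1886] toolY yaw -80.97 toolx [ 0.0168 -0.0082 -0.9998] F [-7.4  2.3 26.8] w 0.0006
shift cm in tool axes [ 0.06  0.14 -0.04]
```

The force jumps to 27 N at z = 0.1886 m, where the flange should meet the roof. I'll hold briefly, then lift off and check.

```bash
python3 -m pendant '[0.05,0,0,0, 0.05,0,0,0]';python3 -c "
from h import *
togo([.4885,-.0455,.188])"; python3 -m pendant '[-0.5,0,0,0, -2,0,0,0, -3,0,0,0, -3,0,0,0, -2,0,0,0]';python3 -m pendant '[0,0,-2,0, 0,0,-2,0, 0,0,0,0, 0,0,0,0]';python3 -c "
from h import *
togo([.4885,-.0455,.188]); s=snap('wrist','w17');im=cv2.imread('pics/w17.png')
cv2.imwrite('pics/w17c.png',cv2.convertScaleAbs(cv2.resize(im[100:300,220:420],None,fx=3,fy=3,interpolation=cv2.INTER_CUBIC),alpha=1.8))
s=snap('scene','s7');im=cv2.imread('pics/s7.png'); cv2.imwrite('pics/s7c.png',cv2.convertScaleAbs(cv2.resize(im[80:240,220:380],None,fx=4,fy=4),alpha=1.6));snap('top','t7')"
```

```text
time_s: 24.05
eef_pos: [0.4878, -0.044, 0.1889]
tool_rot: [2.517, 1.551, -0.467]
force: [-2.0, 1.1, 5.4]
width: 0.0004
t 24.05 pos [ 0.4878 -0.044   0.1889] toolY yaw -80.96 toolx [ 0.0174 -0.0088 -0.9998] F [-2.   1.1  5.4] w 0.0004
shift cm in tool axes [ 0.09  0.15 -0.04]
time_s: 24.55
eef_pos: [0.4837, -0.0432, 0.2943]
tool_rot: [2.348, 1.557, -0.635]
force: [0.4, 0.3, -0.4]
width: 0.0006
time_s: 24.95
eef_pos: [0.5254, -0.0372, 0.2993]
tool_rot: [2.489, 1.551, -0.496]
force: [-0.5, -0.7, 0.4]
width: 0.0005
t 24.95 pos [ 0.5254 -0.0372  0.2993] toolY yaw -81.0 toolx [ 0.0173 -0.0093 -0.9998] F [-0.5 -0.7  0.4] w 0.0005
shift cm in tool axes [11.07  0.11  3.95]
```

View pics/w17c.png

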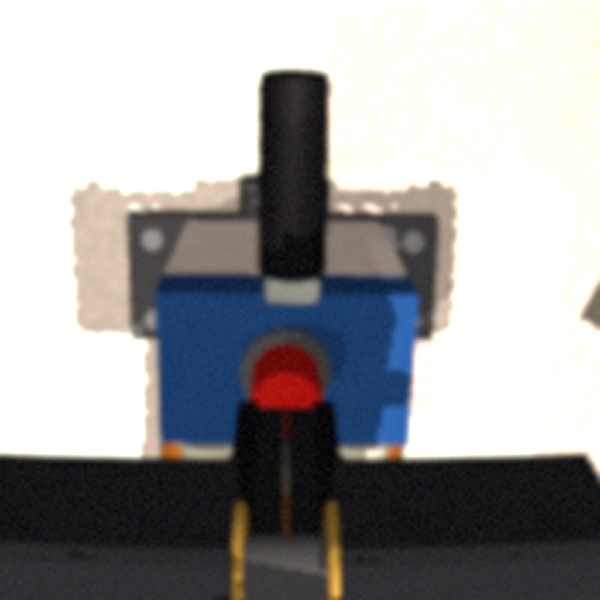

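View pics/s7c.png

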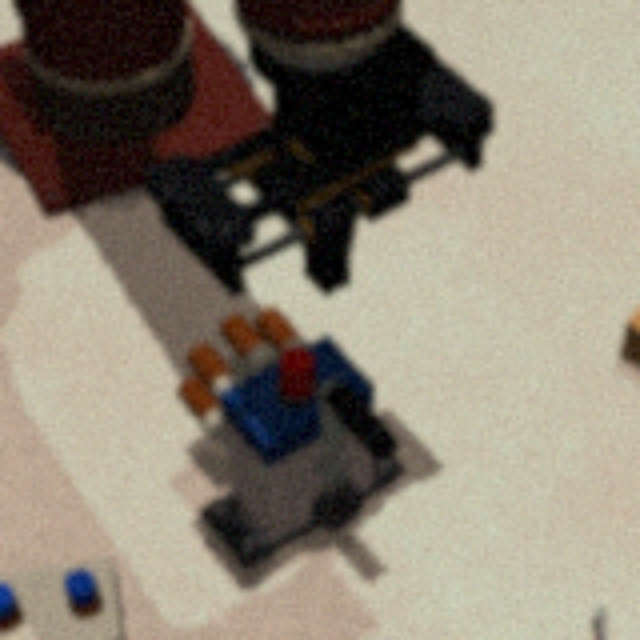

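The pin looks home, with its flange on the roof at (287,365) in the crop. I'll measure the top of the grip against the roof height.

```bash
python3 - <<'E'
from h import *
def red(f,z0,z1):
    s=dict(np.load(f'pics/{f}.npz')); im=s['image'].astype(int)
    return s,(im[...,0]>35)&(im[...,0]>2.2*im[...,1])&(im[...,0]>2.2*im[...,2])
s,m=red('s7',0,0); v,u=np.nonzero(m); k=(u>280)&(u<310)&(v>155)&(v<190)
P=np.array([px(s,a,b) for a,b in zip(u[k],v[k])]); P=P[(P[:,2]>.13)&(P[:,2]<.2)]; Pt=P[P[:,2]>np.percentile(P[:,2],90)-.003]; print('scene',len(P),np.percentile(P[:,2],[50,90,97]).round(4),Pt.mean(0).round(4))
b=(s['image'][...,2].astype(int)>2*s['image'][...,0]); v,u=np.nonzero(b);k=(u>270)&(u<315)&(v>160)&(v<200)
P=np.array([px(s,a,c) for a,c in zip(u[k],v[k])]); print('roof',np.percentile(P[:,2],[50,75,90]).round(4))
s=dict(np.load('pics/w17.npz'))
def fpx(u,v):
    a=np.array([(u-s['cx'])/s['fx'],(v-s['cy'])/s['fy']]); r=np.hypot(*a); k=np.tan(r)/r; d=s['depth'][int(v),int(u)]
    return (s['cam_to_world']@np.array([a[0]*k*d,-a[1]*k*d,-d,1]))[:3].round(4)
for p in [(314,230),(316,232),(312,228),(318,229),(280,215),(345,220),(316,211),(290,235)]: print(p,fpx(*p))
s,m=red('t7',0,0); v,u=np.nonzero(m); k=(u>300)&(u<340)&(v>220)&(v<260); print('top red px',u[k].mean() if k.any() else None, v[k].mean() if k.any() else None,k.sum(), ray(s,u[k].mean(),v[k].mean(),.166) if k.any() else '')
E
```

```text
scene 58 [0.1661 0.169  0.1695] [ 0.4906 -0.0459  0.1677]
roof [0.1325 0.1341 0.1355]
(314, 230) [ 0.4929 -0.0432  0.1648]
(316, 232) [ 0.4908 -0.0454  0.1641]
(312, 228) [ 0.4946 -0.0409  0.1648]
(318, 229) [ 0.4944 -0.0468  0.1646]
(280, 215) [ 0.4902 -0.0073  0.1304]
(345, 220) [ 0.4953 -0.0767  0.1304]
(316, 211) [ 0.5021 -0.0441  0.1349]
(290, 235) [ 0.4688 -0.0209  0.13  ]
top red px 318.9 242.01666666666668 60 [ 0.47899844 -0.04132545  0.166     ]
```

View pics/t7.png

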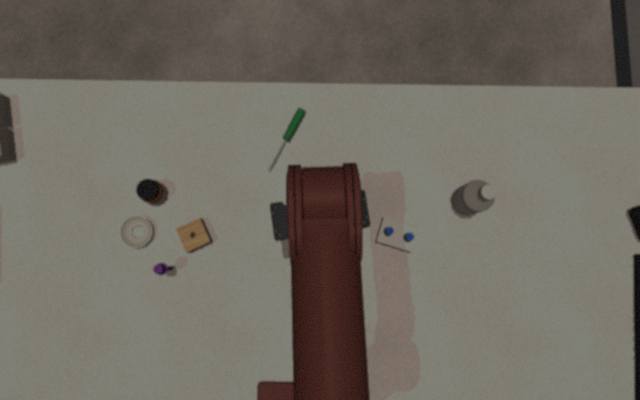

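The grip top is 34.2 mm above the roof, against 34 mm nominal for a pin that is home. The top view shows the bystanders where they were, and the arm is clear, so I'll hand in.

```bash
python3 -m pendant '[0,0,0,0, 0,0,0,0, 0,0,0,0]'; python3 -c "
from cell import close_job
print(close_job())"
```

```text
time_s: 25.4
eef_pos: [0.5239, -0.0378, 0.2993]
tool_rot: [2.439, 1.551, -0.547]
force: [-0.5, 0.2, 0.6]
width: 0.0006
the job is handed in; nothing more can be done
None
```

The tumbler is parked: the red pin is home in the guide, its flange on the housing. I handed the job in at about 25 s.

- **Pin in the guide:** I took the pin from its holder, stood it in the guide hole and let go. Its top measured about 0.221 m, so it was resting on the hub.
- **Crank:** I swung the crank across until it stopped near upright with about 5 N at the handle. The pin's top had dropped by about 9 mm.
- **First press failed:** The pin did not move at 16 N because the crank was still leaning on it. I moved the handle back about 5 mm to free it.
- **Second press:** The pin went down at about 7 N. The force rose to 27 N when the flange met the housing, and I stopped there.

**Last checks:**
- In the wrist camera the grip's top is 34.2 mm above the roof, against 34 mm nominal. The scene camera also gives about 34 mm, scattered by a few millimetres.
- The pin looks upright and centred on the guide.
- The arm was clear of everything, with the force reading near zero.
- By eye in the last top view, the bystanders and the purple look-alike had not moved.
- The top camera could not check the pin at the end, because the arm was in its view.

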